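# Pin the hook bracket to the drain stand and hang the slide baskets

### The job

Set up the slide drain rack: stand the loose hook bracket flat on the fixed grey base so that its hooks point out over the drip tray and its two holes line up with the two in the base, let go of it, then take the two locating pins from their holder and push them fully home, one down through each pair of holes. When both pins are home, hang every slide basket by the bar of its handle on a hook of its own. Leave the sample cup, the amber bottle and the teal slide box where they are.

Things in the scene. Friction and masses are not known exactly. Their poses are not given: they have to be found in the camera images.
- stand_base: Fixed stand, right of the microscope: grey block 66 (x) x 160 (y) x 30 high, two vertical through holes of 15 mm diameter at its own x = 0, y = +58 and -58 mm. A white drip tray (floor 4, rim 10 high, 180 wide) lies before it, from its own x = -32 to -112. Origin: centre of the block's underside, on the worktop; z up; -x is the tray side, facing right and to the robot. Place and yaw vary.
- base_hole_0 (a point): Centre of the mouth of the base hole at the block's own y = +58 mm, on the block's top face (30 mm above the worktop).
- base_hole_1 (a point): The same for the hole at the block's own y = -58 mm.
- bracket_grip (a point): Loose aluminium hook bracket, 0.5 to 0.7 kg, standing on its foot left of the microscope. This point: middle of its black grip post, 24 (x) x 16 (y) mm, top 25 mm above it; pinch it across y. Bracket axes: z up, its hooks point to -x. Point is 63 mm above the foot's underside and 4 mm toward +x of the holes' line. Upright plate 28 to 34 mm toward -x of the point, 150 wide, top 1 mm below it.
- bracket_hole_0 (a point): Bracket hole, 15 mm, vertical through the foot plate (60 (x) x 150 (y) x 10 thick, centred on the holes' line) at the bracket's own y = +58 mm; the point is its centre on the underside of the foot. It belongs over base_hole_0 (both points coincide when seated).
- bracket_hole_1 (a point): The same at the bracket's own y = -58 mm; belongs over base_hole_1.
- hook_0 (a point): Hook at the bracket's own y = 62 mm: where the centre of a basket's bar rests, 65 mm above the foot's underside, 63 mm toward -x of the holes' line. A flat strip 12 wide, its top 3 and underside 9 mm below this point. Its upturned tip, 9 to 14 mm toward -x, rises 8 mm above the point; a step 9 mm toward +x rises 2 mm above it and runs back to the upright plate. Axes as the bracket.
- hook_1 (a point): Hook at the bracket's own y = 0 mm: where the centre of a basket's bar rests, 65 mm above the foot's underside, 63 mm toward -x of the holes' line. A flat strip 12 wide, its top 3 and underside 9 mm below this point. Its upturned tip, 9 to 14 mm toward -x, rises 8 mm above the point; a step 9 mm toward +x rises 2 mm above it and runs back to the upright plate. Axes as the bracket.
- hook_2 (a point): Hook at the bracket's own y = -62 mm: where the centre of a basket's bar rests, 65 mm above the foot's underside, 63 mm toward -x of the holes' line. A flat strip 12 wide, its top 3 and underside 9 mm below this point. Its upturned tip, 9 to 14 mm toward -x, rises 8 mm above the point; a step 9 mm toward +x rises 2 mm above it and runs back to the upright plate. Axes as the bracket.
- pin_holder: Fixed plastic pin holder, left of the microscope: block 110 (x) x 50 (y) x 40 high with 15 mm holes at its own x = +32 and -32 mm in which the pins stand. Origin: centre of its underside.
- pin_0_grip (a point): Locating pin 0 (both alike; either fits either hole), 60 g, standing in the holder: middle of its upright black round grip, 16 mm diameter, 50 mm long (a half turn or any turn about the pin is alike). Below: top of the 26 mm wide, 4 mm thick collar 28 mm down, the lower tip 66 mm down. z: along the pin, up.
- pin_1_grip (a point): Locating pin 1 (both alike; either fits either hole), 60 g, standing in the holder: middle of its upright black round grip, 16 mm diameter, 50 mm long (a half turn or any turn about the pin is alike). Below: top of the 26 mm wide, 4 mm thick collar 28 mm down, the lower tip 66 mm down. z: along the pin, up.
- pin_0_tip (a point): Lower tip of locating pin 0, on its axis. The shank below the collar is 12 mm in diameter, 34 mm long, its lowest 5 mm tapered. In the holder the tip is 6 mm above the worktop; fully home in bracket and base (collar on the foot) it is again 6 mm above it.
- pin_1_tip (a point): Lower tip of locating pin 1, on its axis. The shank below the collar is 12 mm in diameter, 34 mm long, its lowest 5 mm tapered. In the holder the tip is 6 mm above the worktop; fully home in bracket and base (collar on the foot) it is again 6 mm above it.
- basket_0_grip (a point): Slide basket 0 (two or three are present, all alike), 60 to 115 g: white open box 44 (x) x 46 (y) x 32 high with a wire bail and a white grip on top, standing upright, right or left of the microscope. This point: centre of the grip block, 12 (x) x 30 (y) x 36 high, 106 mm above the basket's underside; pinch it across x. Axes: z up, y along the bar; either way round will do.
- basket_1_grip (a point): Slide basket 1 (two or three are present, all alike), 60 to 115 g: white open box 44 (x) x 46 (y) x 32 high with a wire bail and a white grip on top, standing upright, right or left of the microscope. This point: centre of the grip block, 12 (x) x 30 (y) x 36 high, 106 mm above the basket's underside; pinch it across x. Axes: z up, y along the bar; either way round will do.
- basket_2_grip (a point): Slide basket 2 (two or three are present, all alike), 60 to 115 g: white open box 44 (x) x 46 (y) x 32 high with a wire bail and a white grip on top, standing upright, right or left of the microscope. This point: centre of the grip block, 12 (x) x 30 (y) x 36 high, 106 mm above the basket's underside; pinch it across x. Axes: z up, y along the bar; either way round will do.
- basket_0_bar (a point): Middle of the bar of basket 0's bail: round, 6 mm thick, 40 long along the basket's y, 32 mm straight below the grip's centre. Between bar and grip only a 6 mm stem; below the bar the bail is open for 42 mm down to the box rim. The hook tip must enter this opening level from the front, under the bar, which is then lowered into the hook.
- basket_1_bar (a point): Middle of the bar of basket 1's bail: round, 6 mm thick, 40 long along the basket's y, 32 mm straight below the grip's centre. Between bar and grip only a 6 mm stem; below the bar the bail is open for 42 mm down to the box rim. The hook tip must enter this opening level from the front, under the bar, which is then lowered into the hook.
- basket_2_bar (a point): Middle of the bar of basket 2's bail: round, 6 mm thick, 40 long along the basket's y, 32 mm straight below the grip's centre. Between bar and grip only a 6 mm stem; below the bar the bail is open for 42 mm down to the box rim. The hook tip must enter this opening level from the front, under the bar, which is then lowered into the hook.
- cup: Bystander: sample cup with orange lid, 59 mm wide, 66 mm high, beyond the bracket on the left; origin at its underside.
- amber_bottle: Bystander: small amber bottle with black cap, 38 mm wide, 78 mm high, behind; origin at its underside. (The microscope between left and right is fixed and 0.37 m tall, from x = 0.41 to 0.73, y = -0.16 to 0.05: lift things over it.)
- slide_box_teal: Bystander: flat teal slide box, 48x67x22 mm, on the right; origin at its underside.

How it is judged:
By the outcome, as a careful person would: the job done as asked, in the order asked, and still so for the second after the job is handed in, with the robot touching nothing.
Of basket_0, basket_1, basket_2 only 2 to 3 are there at a start; the rules pass over those that are not, and their reading is None.
At some moment in a run one of basket_0, basket_1, basket_2 may be knocked a few centimetres aside while the robot is not near it.
It also fails if it takes over 210 s, if anything falls off the work surface, if the arm or the gripper's body presses on something with over 40 N, if the wrist force passes 120 N, or if a joint passes its speed limit or range.

### The arm

A 6-joint arm with a two-finger parallel gripper is mounted at the origin on a cart in front of the work surface, level with it; the furniture and walls round the work are solid. World frame = base frame: x ahead of the robot, y to its left, z up, the work surface at z = 0. Lengths are in m, angles in rad, forces in N, time in s.
With the tool pointing down it reaches from about 0.375 to 0.9 m from the base axis. Payload 3.1 kg.
Tool frame: the origin (TCP) lies between the finger pads; the fingertips stand 8 mm ahead of it and the grasp point (between the pads) lies 11 mm behind it; z points along the fingers, y is the line along which they close (so a half turn about z gives the same grasp; the last joint's range is limited). The gripper opens to 87 mm and grips with 3 to 60 N. Pads are 19 mm wide; open, the fingers measure 117 mm over their backs; the gripper's body (75 mm by 190 mm) begins 51 mm behind the grasp point.
Start: joints at [-1.347, 0.527, 1.433, -0, 1.181, -0.178], TCP at [0.244, -0.575, 0.231] pointing down, gripper open.
Joint ranges: [-3.08, 3.08], [-0.75, 2.2], [0.22, 2.44], [-1.43, 4.57], [0, 2.65], [-2.85, 2.85]. Speed limits (rad/s): [2.79, 2.79, 3.14, 3.14, 3.14, 3.14].

### API

Orientations are given as a unit quaternion [x, y, z, w].
In Python, from rig import robot, vision, job gives the robot as it stands.
- The arm moves only by the shell command python3 -m handwheel 'ROWS' [OPENING] [FORCE]. ROWS is JSON, a list of rows, each a list of 4 numbers: the shift along the tool's x, y, z as a fraction of full scale, then the turn about the tool's z as a fraction of full scale. A call has 1 to 20 rows; each row is the pose to reach, as a shift and turn from the pose commanded when the call began, along the tool's axes at that moment, turning the shorter way round; what a row does not reach only later rows make up. Full scale, the value 1, is 300 mm for a shift and 2 pi rad for a turn. A row lasts 1/12 s, in which the tool goes at most 41.7 mm and 7.16 degrees, less where a joint would pass 70% of its speed; a pose out of reach is approached as far as the arm can. A call with a number of a shift or a turn outside -1 to 1 is refused whole. A call with a gripper value outside its range is refused whole. OPENING is the opening in per cent of the stroke, from 0 (shut) to 100 (fully open), set as the call begins (- or left out, the last holds). The fingers move at their own pace and stop on an object; FORCE is the grip in N (left out, the last holds). Time passes only in rows, so rows that repeat a pose let the fingers close. It gives the time, the measured TCP pose, the force, the opening and the grip force at its end, in the units of the state.
- robot.get_obs(): the state, without advancing time (a new reading comes with each control period).
- vision.camera(name): name is "side" or "top" or "wrist"; returns a dict with "frame" (384x512x3 uint8, red, green, blue), "K" (3x3 intrinsics, pixels), "cam_to_world" (4x4, takes a point from camera to world coordinates); the wrist camera has in their place "hand_eye" (4x4, takes a point from camera to tool coordinates, whose origin is the TCP and whose axes are the flange's). Camera axes: x right, y down, z forward; pixel columns grow to the right and rows downward; lengths in m; the calibration is good to about 2 mm. A picture is of the moment at which its call begins: read the wrist's pose just before it. There is no depth.
- job.hand_in(): hands the job in; it is judged then, once.
Trained networks look in the newest picture that a camera, given by its name, has taken for a name from the list of things; names that differ only in an ending like _2 or _b are one class to them, and where a whole thing is asked for, a point or a joint stands for the part that bears it (a point fixed in the world has none). Each returns a list of dicts, best first, with "conf" (0 to 1); they miss things now and then, are a little off and sometimes report something else, mostly with a low value. They report only what shows in the picture. A call takes as long as a camera call.
- vision.look_for(camera, label): "point" ([row, column] in pixels, amid what is visible of it).
- vision.outline_of(camera, label): "mask" (384x512 bool, what is visible of it) and "point" ([row, column] in pixels, amid what is visible of it).
The state is a dict: "time": time; "q": joint angles; "joint_velocities": joint speeds; "joint_torque": joint torques, N m; "position": TCP position; "tool_rot": TCP orientation; "ft_force": force on the tool from outside, world axes, zero at the start; "moment": the same for the moment, N m; "grip_width": finger opening in m; "grip_force": force on a finger pad.
Only numpy, scipy, OpenCV 4.12 (cv2) and the standard library are available. Lean on these libraries where they do the work, as an engineer would, in place of code of your own. Each camera call takes 0.05 s, during which the arm holds its last target. There are 200 camera calls.

## Working session

There is one attempt and no reset: what is moved stays moved. The work goes in short steps, Python scripts to look and compute and a shell command to move; the robot and the scene stay as the last step left them, time stands still between calls to the robot, and variables do not carry over. Pictures are saved under pics/ and viewed, at most 14 in all, crops included, and the job is handed in when it is done.

```bash
ls; mkdir -p pics; cat > h.py <<'E'
import numpy as np, cv2
from rig import robot, vision, job
from scipy.spatial.transform import Rotation as R
def cam(name, save=None):
    o=robot.get_obs(); c=vision.camera(name)
    if name=='wrist':
        T=np.eye(4);T[:3,:3]=R.from_quat(o['tool_rot']).as_matrix();T[:3,3]=o['position']
        c['cam_to_world']=T@np.array(c['hand_eye'])
    if save: cv2.imwrite('pics/'+save+'.png',np.ascontiguousarray(c['frame'][:,:,::-1]))
    return c
def px2w(c,rc,z):
    T=np.array(c['cam_to_world']);d=T[:3,:3]@np.linalg.solve(c['K'],[rc[1],rc[0],1.]);o=T[:3,3]
    return o+d*(z-o[2])/d[2]
def w2px(c,p):
    T=np.linalg.inv(c['cam_to_world']);q=c['K']@(T[:3,:3]@p+T[:3,3]);return np.array([q[1]/q[2],q[0]/q[2]])
E
python3 - <<'E'
from h import *
o=robot.get_obs();print(o['time'],o['position'],o['tool_rot'],o['grip_width'])
for n in ['top','side']:
    c=cam(n,n+'0');print(n,np.round(c['cam_to_world'],3).tolist(),np.round(c['K']).tolist())
    Z=dict(stand_base=.03,base_hole_0=.03,bracket_grip=.063,bracket_hole_0=.01,hook_0=.065,pin_holder=.04,pin_0_grip=.072,basket_0_grip=.106,cup=.066,amber_bottle=.078,slide_box_teal=.022)
    for l,z in Z.items():
        for d in vision.look_for(n,l):
            print(l,round(d['conf'],2),np.round(d['point']),np.round(px2w(c,d['point'],z),3)[:2])
E
```

```text
pics
0.0 [ 0.24426161 -0.57450141  0.22959074] [ 9.79889964e-01  1.99535696e-01 -4.10182374e-05 -1.07808651e-03] 0.08738443528378882
top [[-0.02, -0.994, 0.11, 0.342], [-1.0, 0.019, -0.012, -0.013], [0.009, -0.11, -0.994, 1.587], [0.0, 0.0, 0.0, 1.0]] [[396.0, 0.0, 250.0], [0.0, 396.0, 191.0], [0.0, 0.0, 1.0]]
stand_base 0.64 [182. 316.] [ 0.544 -0.295]
stand_base 0.22 [200. 351.] [ 0.468 -0.43 ]
base_hole_0 0.73 [207. 107.] [0.462 0.533]
base_hole_0 0.59 [182. 315.] [ 0.546 -0.289]
bracket_grip 0.66 [226. 155.] [0.382 0.337]
bracket_hole_0 0.81 [224. 154.] [0.392 0.355]
hook_0 0.87 [229. 153.] [0.372 0.342]
pin_holder 0.65 [200. 192.] [0.482 0.2  ]
basket_0_grip 0.47 [199. 134.] [0.483 0.406]
cup 0.52 [207. 107.] [0.458 0.52 ]
amber_bottle 0.54 [138. 294.] [ 0.712 -0.207]
slide_box_teal 0.67 [191. 390.] [ 0.504 -0.591]
slide_box_teal 0.32 [225. 153.] [0.388 0.354]
side [[0.946, -0.213, 0.246, 0.08], [-0.325, -0.579, 0.748, -1.414], [-0.017, -0.787, -0.616, 1.216], [0.0, 0.0, 0.0, 1.0]] [[498.0, 0.0, 262.0], [0.0, 498.0, 200.0], [0.0, 0.0, 1.0]]
stand_base 0.82 [256. 289.] [ 0.539 -0.297]
base_hole_0 0.77 [258. 291.] [ 0.542 -0.31 ]
bracket_grip 0.57 [175. 200.] [0.362 0.226]
bracket_hole_0 0.47 [175. 199.] [0.369 0.298]
hook_0 0.56 [177. 205.] [0.375 0.202]
pin_holder 0.7 [179. 234.] [0.491 0.183]
pin_0_grip 0.45 [169. 239.] [0.517 0.198]
basket_0_grip 0.59 [146. 218.] [0.472 0.344]
basket_0_grip 0.17 [176. 200.] [0.349 0.16 ]
cup 0.45 [141. 206.] [0.444 0.466]
amber_bottle 0.48 [219. 327.] [ 0.713 -0.216]
slide_box_teal 0.67 [328. 311.] [ 0.494 -0.591]
slide_box_teal 0.5 [257. 286.] [ 0.533 -0.289]
```

```bash
python3 - <<'E'
import cv2
a=cv2.imread('pics/top0.png')[90:290,60:440]; cv2.imwrite('pics/top0b.png',cv2.resize(a,None,fx=2.1,fy=2.1,interpolation=2))
b=cv2.imread('pics/side0.png')[100:370,140:440]; cv2.imwrite('pics/side0b.png',cv2.resize(b,None,fx=2.2,fy=2.2,interpolation=2))
E
```

```text
(no output)
```

View pics/top0b.png

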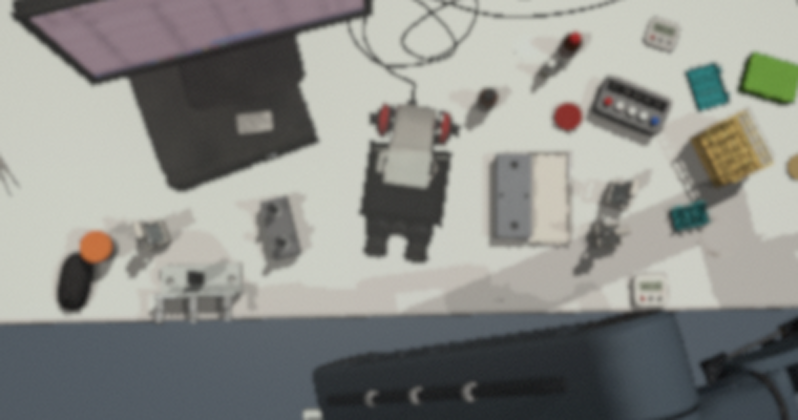

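View pics/side0b.png

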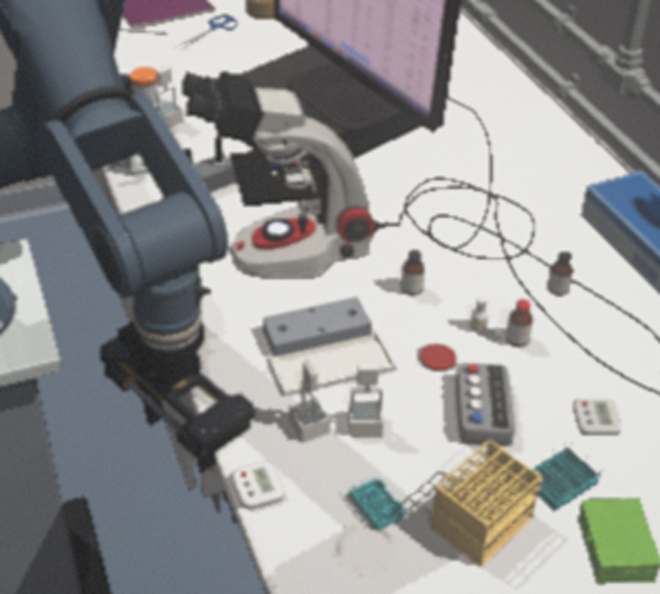

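The top view (crop) shows the bracket at about (200,285) with its hooks towards the robot, the cup at (95,247), one basket at (150,240), the pin holder at (278,230), the base at (513,198) with the tray on its right, and two baskets at (615,195) and (600,245). The side view confirms that there are three baskets. Next I'll find out where the wrist camera looks, and go there.

```bash
cat >> h.py <<'E'
def yaw(): 
    m=R.from_quat(robot.get_obs()['tool_rot']).as_matrix(); return np.arctan2(m[1,0],m[0,0])
def to(x,y,z,yw=None,p0=None):
    """print row from current (or p0=(x,y,z,yaw)) pose to a pose; yw in deg"""
    o=robot.get_obs(); p=np.r_[o['position'],yaw()] if p0 is None else np.r_[p0[:3],np.radians(p0[3])]
    d=np.array([x,y,z])-p[:3]; a=p[3]; c,s=np.cos(a),np.sin(a)
    t=np.array([c*d[0]+s*d[1], s*d[0]-c*d[1], -d[2]])/.3
    w=0 if yw is None else (np.radians(yw)-a+np.pi)%(2*np.pi)-np.pi
    n=int(np.ceil(max(np.linalg.norm(d)/.0417,abs(np.degrees(w))/7.16)))
    print('row',np.round(t,4).tolist()+[round(-w/(2*np.pi),4)],'n>=',n)
def st():
    o=robot.get_obs();print('t',round(o['time'],1),'p',np.round(o['position'],4),'yaw',round(np.degrees(yaw()),2),'F',np.round(o['ft_force'],1),'w',round(o['grip_width'],4),'gf',round(o['grip_force'],1),'q',np.round(o['q'],2))
E
python3 - <<'E'
from h import *
c=cam('wrist','w0');print(np.round(c['hand_eye'],3).tolist(),np.round(c['K']).tolist());st()
for y in [-90,-180,0,90]: to(.46,-.34,.40,y)
E
```

```text
[[0.001, -0.967, -0.256, 0.07], [1.0, 0.001, 0.001, 0.001], [-0.001, -0.256, 0.967, -0.155], [0.0, 0.0, 0.0, 1.0]] [[291.0, 0.0, 254.0], [0.0, 291.0, 190.0], [0.0, 0.0, 1.0]]
t 1.2 p [ 0.2444 -0.5752  0.2305] yaw 23.02 F [ 0.3  0.2 -0.4] w 0.0868 gf 0.0 q [-1.35  0.53  1.43 -0.    1.18 -0.18]
row [0.9679, -0.4405, -0.5649, np.float64(0.314)] n>= 16
row [0.9679, -0.4405, -0.5649, np.float64(-0.436)] n>= 22
row [0.9679, -0.4405, -0.5649, np.float64(0.064)] n>= 9
row [0.9679, -0.4405, -0.5649, np.float64(-0.186)] n>= 10
```

```bash
R='[0.968,-0.44,-0.53,0.064]'; python3 -m handwheel '[[0.968,-0.44,-0.53,0.064],[0.968,-0.44,-0.53,0.064],[0.968,-0.44,-0.53,0.064],[0.968,-0.44,-0.53,0.064],[0.968,-0.44,-0.53,0.064],[0.968,-0.44,-0.53,0.064],[0.968,-0.44,-0.53,0.064],[0.968,-0.44,-0.53,0.064],[0.968,-0.44,-0.53,0.064],[0.968,-0.44,-0.53,0.064],[0.968,-0.44,-0.53,0.064],[0.968,-0.44,-0.53,0.064],[0.968,-0.44,-0.53,0.064]]'
python3 - <<'E'
from h import *
st();c=cam('wrist','w1')
for l,z in dict(stand_base=.03,base_hole_0=.03,basket_0_grip=.106,basket_0_bar=.074).items():
    for d in vision.look_for('wrist',l): print(l,round(d['conf'],2),np.round(d['point'],1),np.round(px2w(c,d['point'],z),4)[:2])
E
```

```text
time: 2.33
position: [0.459, -0.3408, 0.3884]
tool_rot: [1.0, -0.001, -0.001, -0.001]
ft_force: [-1.9, 0.3, 0.0]
grip_width: 0.0866
grip_force: 0.0
t 2.3 p [ 0.459  -0.3408  0.3884] yaw -0.11 F [-1.9  0.3  0. ] w 0.0866 gf 0.0 q [-0.83  0.31  1.34 -0.    1.49  0.74]
stand_base 0.76 [100.  224.9] [ 0.55  -0.292]
base_hole_0 0.97 [ 98.4 223.2] [ 0.5526 -0.2892]
```

View pics/w1.png

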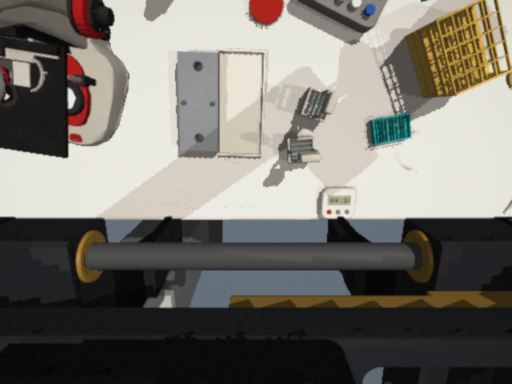

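The wrist view shows the base with its hole mouths at about (66,198) and (138,199), the tray to their right, and two baskets at (105,318) and (150,302). I'll measure the holes, then go over the microscope to the left.

```bash
cat >> h.py <<'E'
def dark(c,pt,r=12,z=.03,thr=None):
    """dark blob centroid near pixel pt"""
    g=cv2.cvtColor(c['frame'],cv2.COLOR_RGB2GRAY).astype(float);y,x=int(round(pt[0])),int(round(pt[1]))
    s=g[y-r:y+r+1,x-r:x+r+1];t=thr or (s.min()+np.median(s))/2;w=np.clip(t-s,0,None)
    n,lab,stt,_=cv2.connectedComponentsWithStats((s<t).astype(np.uint8))
    k=min(range(1,n),key=lambda k:np.hypot(*(np.argwhere(lab==k).mean(0)-r))-0.1*stt[k,4]); w=w*(lab==k)
    yy,xx=np.mgrid[y-r:y+r+1,x-r:x+r+1];q=[(w*yy).sum()/w.sum(),(w*xx).sum()/w.sum()]
    return np.round(q,2),np.round(px2w(c,q,z),4),int((lab==k).sum())
E
python3 - <<'E'
from h import *
c=cam('wrist')
a,b=dark(c,(66,198)),dark(c,(138,199)); print(a,b); d=a[1]-b[1]; print(np.linalg.norm(d),(a[1]+b[1])/2,np.degrees(np.arctan2(d[1],d[0])))
E
python3 -m handwheel '[[0,-0.2,-0.25,0],[-0.1,-1,-0.25,0],[-0.1,-1,-0.25,0],[-0.1,-1,-0.25,0],[-0.1,-1,-0.25,0],[-0.1,-1,-0.25,0],[-0.1,-1,-0.25,0],[-0.1,-1,-0.25,0],[-0.1,-1,-0.25,0],[-0.1,-1,-0.25,0]]' && python3 -m handwheel '[[0,-1,0,0],[0,-1,0,0],[0,-1,0,0],[0,-1,0,0],[0,-1,0,0],[0,-1,0,0],[0,-1,0,0],[0,-1,0,0]]' && python3 -m handwheel '[[-0.05,-0.13,0.3,0],[-0.05,-0.13,0.3,0],[-0.05,-0.13,0.3,0],[-0.05,-0.13,0.3,0]]'
python3 - <<'E'
from h import *
st();c=cam('wrist','w2')
for l,z in dict(bracket_grip=.063,bracket_hole_0=.01,hook_0=.065,pin_holder=.04,pin_0_grip=.072,pin_0_tip=.04,basket_0_grip=.106).items():
    for d in vision.look_for('wrist',l): print(l,round(d['conf'],2),np.round(d['point'],1),np.round(px2w(c,d['point'],z),4)[:2])
E
```

```text
(array([ 65.7 , 196.91]), array([ 0.6047, -0.2477,  0.03  ]), 58) (array([137.86, 198.15]), array([ 0.4878, -0.2439,  0.03  ]), 49)
0.11696174588300227 [ 0.54625 -0.2458   0.03   ] -1.8618248373493984
time: 3.47
position: [0.43, -0.0392, 0.4652]
tool_rot: [1.0, 0.001, 0.001, 0.001]
ft_force: [-0.6, 0.4, 0.4]
grip_width: 0.0872
grip_force: 0.0
time: 4.13
position: [0.431, 0.2638, 0.4635]
tool_rot: [1.0, 0.002, -0.001, -0.001]
ft_force: [-0.1, -0.5, -0.1]
grip_width: 0.0871
grip_force: 0.0
time: 4.47
position: [0.4134, 0.2975, 0.3695]
tool_rot: [1.0, -0.0, -0.005, 0.002]
ft_force: [-1.2, -0.5, -0.6]
grip_width: 0.0869
grip_force: 0.0
t 4.5 p [0.4134 0.2975 0.3695] yaw -0.02 F [-1.2 -0.5 -0.6] w 0.0869 gf 0.0 q [ 0.4   0.23  1.51 -0.    1.41  1.98]
bracket_grip 0.67 [126.  321.8] [0.4615 0.1903]
bracket_grip 0.64 [169.6 223.1] [0.3928 0.3451]
bracket_hole_0 0.75 [168.  219.8] [0.385  0.3564]
hook_0 0.92 [168.  220.3] [0.3958 0.3493]
pin_holder 0.75 [104.5 312.7] [0.4939 0.2016]
pin_holder 0.74 [169.  223.6] [0.3891 0.3466]
pin_0_grip 0.63 [ 86.7 313.5] [0.5184 0.2081]
pin_0_tip 0.59 [ 85.3 314.5] [0.5228 0.2003]
basket_0_grip 0.85 [109.1 163.5] [0.4864 0.4206]
```

View pics/w2.png

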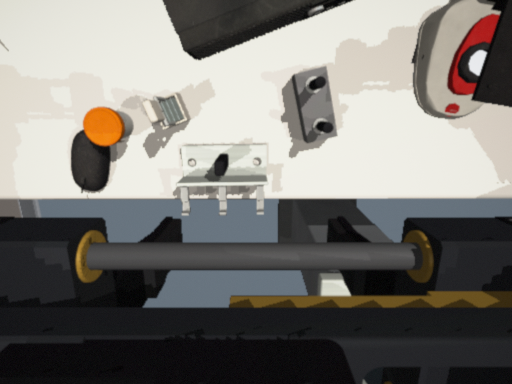

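The bracket's holes are at (161,192) and (161,258), its black post is at (163,222), and the pins are at (84,316) and (126,323). The basket is at (110,165). I'll measure the bracket and pins more precisely.

```bash
python3 - <<'E'
from h import *
st();c=cam('wrist')
a,b=dark(c,(161,192),7,.01),dark(c,(161,258),7,.01); print(a,b); d=a[1]-b[1]; m=(a[1]+b[1])/2; y=np.degrees(np.arctan2(d[1],d[0]));print(np.linalg.norm(d),m,y-90)
u=np.array([np.cos(np.radians(y-90)),np.sin(np.radians(y-90))]); g=m[:2]+.004*u; print('grip',g)
print('post top',px2w(c,(158,223),.088), 'pins',px2w(c,(84,317),.097),px2w(c,(125,325),.097))
to(g[0],g[1],.13,y-90); to(g[0],g[1],.055,y-90)
E
```

```text
t 4.9 p [0.4163 0.2985 0.3759] yaw -0.09 F [0.6 0.6 0.3] w 0.0869 gf 0.0 q [ 0.4   0.22  1.51 -0.    1.41  1.98]
(array([163.56, 193.48]), array([0.3995, 0.4076, 0.01  ]), 23) (array([163.66, 259.57]), array([0.3993, 0.2881, 0.01  ]), 29)
0.11950016736389954 [0.3994  0.34785 0.01   ] -0.09589242847975754
grip [0.40339999 0.34784331]
post top [0.42112097 0.3454965  0.088     ] pins [0.52709622 0.20937504 0.097     ] [0.47073807 0.19465489 0.097     ]
row [-0.0423, -0.1643, 0.8189, np.float64(0.0001)] n>= 7
row [-0.0423, -0.1643, 1.0689, np.float64(0.0001)] n>= 8
```

```bash
python3 -m handwheel '[[-0.042,-0.164,0.7,0],[-0.042,-0.164,0.7,0],[-0.042,-0.164,0.7,0],[-0.042,-0.164,0.7,0],[-0.042,-0.164,0.7,0],[-0.042,-0.164,0.7,0],[-0.042,-0.164,0.7,0],[-0.042,-0.164,0.7,0],[-0.042,-0.164,0.7,0],[-0.042,-0.164,0.7,0]]' >/dev/null
python3 - <<'E'
from h import *
st();c=cam('wrist','w3')
print(w2px(c,np.array([.399,.407,.01])),w2px(c,np.array([.399,.288,.01])),w2px(c,np.array([.403,.348,.088])))
E
```

```text
t 5.8 p [0.4047 0.3487 0.1673] yaw -0.05 F [-0.3 -0.   0.1] w 0.0868 gf 0.0 q [ 0.5   0.49  1.73 -0.    0.92  2.07]
[185.12071736 200.97167893] [185.23829305 308.66045114] [202.32571556 254.19176147]
```

View pics/w3.png

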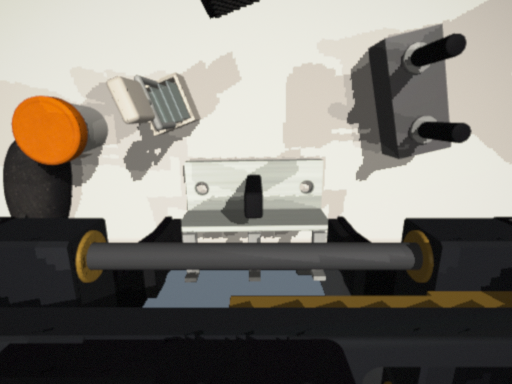

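```bash
python3 - <<'E'
from h import *
c=cam('wrist')
f=c['frame'][165:235,180:330,::-1]; cv2.imwrite('pics/w3c.png',cv2.resize(f,None,fx=5,fy=5,interpolation=cv2.INTER_NEAREST))
for p in [(188,202),(187,307)]: print(px2w(c,p,.01))
E
```

```text
[0.39537772 0.40579732 0.01      ]
[0.39664172 0.28961522 0.01      ]
```

View pics/w3c.png

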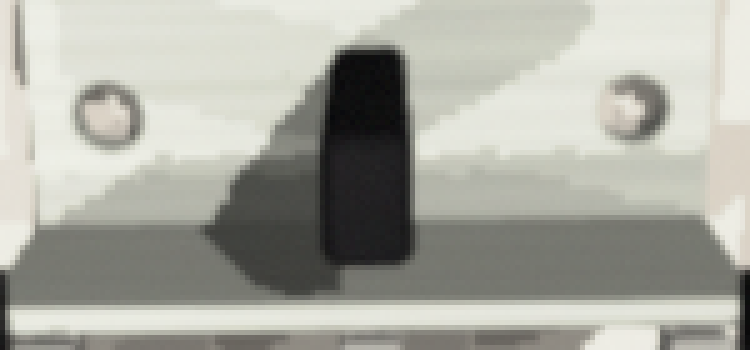

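```bash
python3 - <<'E'
from h import *
st();c=cam('wrist')
for p in [(188.1,201.7),(186.3,306.7)]: print(px2w(c,p,.01))
print(px2w(c,(204.5,253.7),.088),px2w(c,(191.6,253.7),.088),px2w(c,(217.4,253.7),.088))
to(.4005,.348,.052,1)
E
```

```text
t 5.8 p [0.404  0.3484 0.1668] yaw -0.05 F [-0.1  0.6 -0.5] w 0.0872 gf 0.0 q [ 0.5   0.49  1.73 -0.    0.92  2.07]
[0.3948908  0.40587017 0.01      ]
[0.39705792 0.28984418 0.01      ]
[0.4004968  0.34809986 0.088     ] [0.41173675 0.34810203 0.088     ] [0.38899096 0.34809764 0.088     ]
row [-0.0107, 0.001, 0.3813, np.float64(-0.0029)] n>= 3
```

```bash
python3 -m handwheel '[[-0.011,0.001,0.1,-0.003],[-0.011,0.001,0.2,-0.003],[-0.011,0.001,0.3,-0.003],[-0.011,0.001,0.35,-0.003],[-0.011,0.001,0.382,-0.003],[-0.011,0.001,0.382,-0.003],[-0.011,0.001,0.382,-0.003],[-0.011,0.001,0.382,-0.003],[-0.011,0.001,0.382,-0.003]]' && python3 -m handwheel '[[0,0,0,0],[0,0,0,0],[0,0,0,0],[0,0,0,0],[0,0,0,0],[0,0,0,0],[0,0,0,0],[0,0,0,0],[0,0,0,0],[0,0,0,0],[0,0,0,0],[0,0,0,0],[0,0,0,0],[0,0,0,0]]' 0 55
```

```text
time: 6.65
position: [0.4004, 0.3484, 0.0513]
tool_rot: [1.0, 0.009, 0.001, -0.001]
ft_force: [0.8, 0.1, -0.5]
grip_width: 0.0868
grip_force: 0.0
time: 7.82
position: [0.3995, 0.3481, 0.0499]
tool_rot: [1.0, 0.009, 0.0, -0.0]
ft_force: [-0.0, 2.8, -1.4]
grip_width: 0.0155
grip_force: 55.0
```

```bash
python3 -m handwheel '[[0,0,-0.03,0],[0,0,-0.1,0],[0,0,-0.2,0],[0,0,-0.3,0],[0,0,-0.4,0],[0,0,-0.5,0],[0,0,-0.5,0],[0,0,-0.5,0],[0,0,-0.5,0],[0,0,-0.5,0],[0,0,-0.5,0]]'
python3 - <<'E'
from h import *
st();c=cam('wrist','w4')
E
```

```text
time: 8.73
position: [0.398, 0.3469, 0.1979]
tool_rot: [1.0, 0.009, -0.002, 0.001]
ft_force: [-0.4, -0.3, -5.6]
grip_width: 0.0158
grip_force: 55.0
t 8.7 p [0.398  0.3469 0.1979] yaw 1.05 F [-0.4 -0.3 -5.6] w 0.0158 gf 55.0 q [ 0.51  0.44  1.71 -0.    1.    2.06]
```

View pics/w4.png

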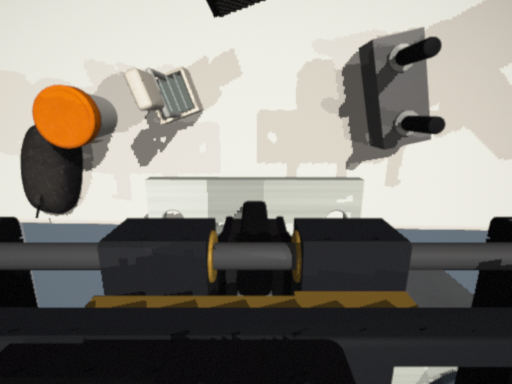

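```bash
python3 - <<'E'
from h import *
c=cam('wrist');g=cv2.cvtColor(c['frame'],cv2.COLOR_RGB2GRAY).astype(int)
f=c['frame'][165:230,135:375,::-1]; cv2.imwrite('pics/w4c.png',cv2.resize(f,None,fx=3.3,fy=3.3,interpolation=cv2.INTER_CUBIC))
for col in [160,190,220,300,330,350]: print(col,g[172:190,col].tolist())
E
```

```text
160 [228, 235, 238, 236, 207, 148, 131, 174, 216, 225, 223, 224, 225, 227, 229, 230, 231, 231]
190 [229, 235, 238, 236, 207, 149, 128, 157, 205, 221, 221, 222, 224, 227, 228, 229, 229, 227]
220 [233, 233, 237, 236, 218, 163, 129, 141, 165, 176, 177, 175, 177, 181, 183, 184, 185, 182]
300 [239, 239, 238, 237, 218, 162, 129, 140, 180, 199, 199, 199, 200, 204, 206, 207, 204, 202]
330 [239, 238, 239, 237, 218, 164, 130, 141, 180, 202, 201, 201, 202, 204, 206, 206, 206, 204]
350 [237, 238, 238, 237, 227, 179, 132, 141, 181, 203, 203, 203, 203, 204, 206, 205, 207, 205]
```

View pics/w4c.png

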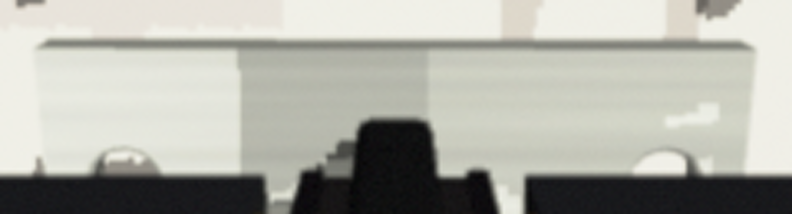

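```bash
python3 - <<'E'
from h import *
c=cam('wrist');c['cam_to_world']=c['hand_eye']
for p,z in [((176.4,160),.052),((176.9,350),.052),((179,160),.042),((179.7,350),.042),((209.5,173.5),.042),((209.5,337),.042),((177,148),.052),((177,363),.052)]: print(p,np.round(px2w(c,p,z),4))
E
```

```text
(176.4, 160) [ 0.026  -0.0676  0.052 ]
(176.9, 350) [0.0258 0.0705 0.052 ]
(179, 160) [ 0.0263 -0.0645  0.042 ]
(179.7, 350) [0.026  0.0673 0.042 ]
(209.5, 173.5) [ 0.004  -0.0567  0.042 ]
(209.5, 337) [0.0042 0.0599 0.042 ]
(177, 148) [ 0.0255 -0.0764  0.052 ]
(177, 363) [0.0257 0.08   0.052 ]
```

```bash
python3 -m handwheel '[[0,0,-0.1,0],[0,0,-0.2,0],[0,0,-0.9,0],[0,0,-0.9,0],[0,0,-0.9,0],[0,0,-0.9,0],[0,0,-0.9,0],[0,0,-0.9,0],[0,0,-0.9,0]]' | sed -n 2p && python3 -m handwheel '[[0,0.1,0,0],[0,0.2,0,0],[0.1,1,0,0],[0.1,1,0,0],[0.1,1,0,0],[0.1,1,0,0],[0.1,1,0,0],[0.1,1,0,0],[0.1,1,0,0],[0.1,1,0,0]]' |sed -n 2p && python3 -m handwheel '[[0.37,0.95,0,-0.2418],[0.37,0.95,0,-0.2418],[0.37,0.95,0,-0.2418],[0.37,0.95,0,-0.2418],[0.37,0.95,0,-0.2418],[0.37,0.95,0,-0.2418],[0.37,0.95,0,-0.2418],[0.37,0.95,0,-0.2418],[0.37,0.95,0,-0.2418],[0.37,0.95,0,-0.2418],[0.37,0.95,0,-0.2418],[0.37,0.95,0,-0.2418],[0.37,0.95,0,-0.2418],[0.37,0.95,0,-0.2418],[0.37,0.95,0,-0.2418],[0.37,0.95,0,-0.2418]]'
python3 - <<'E'
from h import *
st();c=cam('wrist','w5'); to(.546,-.242,.25,88.1)
E
```

```text
position: [0.4002, 0.3483, 0.4724]
position: [0.4339, 0.0469, 0.4667]
time: 11.8
position: [0.5513, -0.2333, 0.4685]
tool_rot: [0.719, 0.695, -0.0, -0.001]
ft_force: [0.1, -0.4, -5.3]
grip_width: 0.0154
grip_force: 55.0
t 11.8 p [ 0.5513 -0.2333  0.4685] yaw 88.11 F [ 0.1 -0.4 -5.3] w 0.0154 gf 55.0 q [-0.59  0.32  1.13  0.    1.7  -0.55]
row [-0.0286, -0.0167, 0.7298, np.float64(0.0)] n>= 6
```

View pics/w5.png

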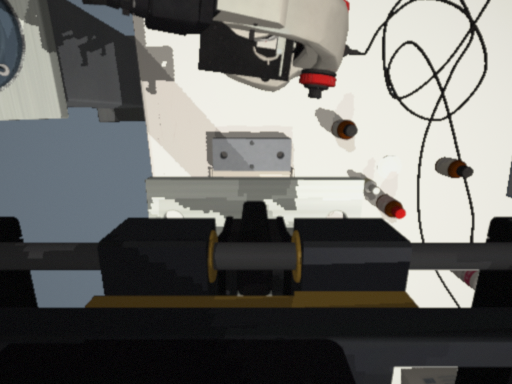

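The base's holes show at about (155,223) and (155,280), just beyond the held foot. I'll measure them from here and lower.

```bash
python3 - <<'E'
from h import *
st();c=cam('wrist')
a,b=dark(c,(155,223),7,.03),dark(c,(155,280),7,.03); print(a,b); d=a[1]-b[1]; print(np.linalg.norm(d),(a[1]+b[1])/2,np.degrees(np.arctan2(d[1],d[0])))
E
python3 -m handwheel '[[-0.0286,-0.0167,0.73,0],[-0.0286,-0.0167,0.73,0],[-0.0286,-0.0167,0.73,0],[-0.0286,-0.0167,0.73,0],[-0.0286,-0.0167,0.73,0],[-0.0286,-0.0167,0.73,0],[-0.0286,-0.0167,0.73,0],[-0.0286,-0.0167,0.73,0],[-0.0286,-0.0167,0.73,0],[-0.0286,-0.0167,0.73,0],[-0.0286,-0.0167,0.73,0]]' >/dev/null
python3 - <<'E'
from h import *
st();c=cam('wrist','w6')
E
```

```text
t 11.8 p [ 0.5513 -0.2336  0.4689] yaw 88.11 F [ 0.2 -0.5 -5.2] w 0.0161 gf 55.0 q [-0.59  0.32  1.13  0.    1.7  -0.55]
(array([155.49, 222.67]), array([ 0.487 , -0.2468,  0.03  ]), 34) (array([154.87, 280.04]), array([ 0.6043, -0.2492,  0.03  ]), 39)
0.11732454986063229 [ 0.54565 -0.248    0.03   ] 178.82787137906493
t 12.8 p [ 0.5474 -0.2437  0.2538] yaw 88.11 F [-0.   0.7 -3.9] w 0.0158 gf 55.0 q [-0.61  0.46  1.48  0.    1.19 -0.57]
```

View pics/w6.png

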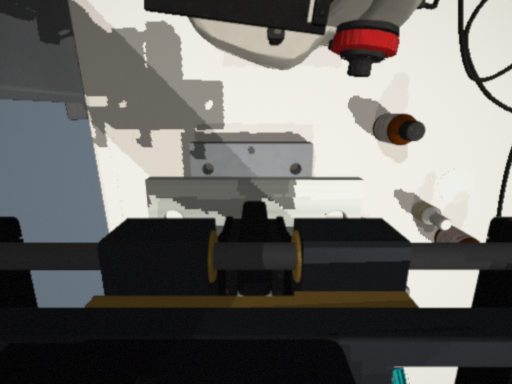

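```bash
python3 - <<'E'
from h import *
st();c=cam('wrist')
a,b=dark(c,(168,208),8,.03),dark(c,(168,295),8,.03); print(a,b); d=a[1]-b[1]; print(np.linalg.norm(d),(a[1]+b[1])/2,np.degrees(np.arctan2(d[1],d[0])))
c['cam_to_world']=c['hand_eye']
g=cv2.cvtColor(c['frame'],cv2.COLOR_RGB2GRAY).astype(int)
for col in [200,300]: print(g[138:150,col].tolist())   # base rear edge
for r in [160,150]: print(g[r,184:196].tolist(),g[r,306:318].tolist())
E
```

```text
t 12.9 p [ 0.547  -0.2434  0.2533] yaw 88.12 F [ 0.1  0.1 -5.6] w 0.0159 gf 55.0 q [-0.61  0.47  1.48  0.    1.19 -0.57]
(array([170.46, 207.14]), array([ 0.4867, -0.2468,  0.03  ]), 60) (array([169.54, 296.33]), array([ 0.6045, -0.2493,  0.03  ]), 84)
0.11782652502726201 [ 0.5456  -0.24805  0.03   ] 178.78422792853016
[82, 82, 81, 68, 50, 50, 56, 61, 61, 62, 62, 62]
[121, 122, 119, 103, 75, 79, 128, 152, 153, 152, 152, 151]
[109, 104, 104, 104, 103, 104, 112, 125, 128, 128, 130, 130] [155, 155, 155, 154, 153, 154, 164, 193, 215, 221, 232, 238]
[104, 103, 105, 104, 104, 102, 98, 97, 96, 89, 64, 62] [153, 153, 153, 152, 152, 153, 154, 176, 220, 236, 239, 239]
```

```bash
python3 - <<'E'
from h import *
to(.545,-.2438,.12,88.75);to(.545,-.2438,.09,88.75)
E
```

```text
row [-0.0019, -0.0054, 0.4424, np.float64(-0.0018)] n>= 4
row [-0.0019, -0.0054, 0.5424, np.float64(-0.0018)] n>= 4
```

```bash
python3 -m handwheel '[[-0.002,-0.005,0.1,-0.0018],[-0.002,-0.005,0.2,-0.0018],[-0.002,-0.005,0.3,-0.0018],[-0.002,-0.005,0.4,-0.0018],[-0.002,-0.005,0.44,-0.0018],[-0.002,-0.005,0.48,-0.0018],[-0.002,-0.005,0.51,-0.0018],[-0.002,-0.005,0.53,-0.0018],[-0.002,-0.005,0.53,-0.0018],[-0.002,-0.005,0.53,-0.0018],[-0.002,-0.005,0.53,-0.0018],[-0.002,-0.005,0.53,-0.0018]]'
python3 - <<'E'
from h import *
st();to(.545,-.2438,.081,88.75)
E
```

```text
time: 13.92
position: [0.5452, -0.2439, 0.0931]
tool_rot: [0.715, 0.699, 0.0, 0.001]
ft_force: [-0.2, 0.5, -5.5]
grip_width: 0.0159
grip_force: 55.0
t 13.9 p [ 0.5452 -0.2439  0.0931] yaw 88.76 F [-0.2  0.5 -5.5] w 0.0159 gf 55.0 q [-0.61  0.67  1.62  0.    0.85 -0.59]
row [0.0004, -0.0005, 0.0403, np.float64(0.0)] n>= 1
```

```bash
python3 -m handwheel '[[0,0,0.01,0],[0,0,0.02,0],[0,0,0.03,0],[0,0,0.036,0],[0,0,0.039,0],[0,0,0.041,0],[0,0,0.042,0],[0,0,0.042,0],[0,0,0.042,0]]'
```

```text
time: 14.67
position: [0.5441, -0.2432, 0.08]
tool_rot: [0.715, 0.699, -0.0, -0.0]
ft_force: [-3.9, 1.3, 4.2]
grip_width: 0.0156
grip_force: 55.0
```

```bash
python3 -m handwheel '[[0,0,0,0],[0,0,0,0],[0,0,0,0],[0,0,0,0],[0,0,0,0],[0,0,0,0],[0,0,0,0],[0,0,0,0]]' 100 && python3 -m handwheel '[[0,0,-0.1,0],[0,0,-0.2,0],[0,0,-0.3,0],[0,0,-0.3,0],[-0.25,0,-0.3,0],[-0.25,0,-0.3,0],[-0.25,0,-0.3,0],[-0.25,0,-0.3,0],[-0.25,0,-0.3,0],[-0.25,0,-0.3,0],[-0.25,0,-0.3,0]]'
python3 - <<'E'
from h import *
st();c=cam('wrist')
p=w2px(c,np.array([.5456,-.248,.04])).astype(int);print(p)
f=c['frame'][p[0]-55:p[0]+55,p[1]-80:p[1]+80,::-1]; cv2.imwrite('pics/w7c.png',cv2.resize(f,None,fx=5,fy=5,interpolation=cv2.INTER_CUBIC))
E
```

```text
time: 15.33
position: [0.5445, -0.2435, 0.0793]
tool_rot: [0.715, 0.699, 0.0, 0.0]
ft_force: [-0.2, -0.2, -0.5]
grip_width: 0.061
grip_force: 0.0
time: 16.25
position: [0.5426, -0.3169, 0.169]
tool_rot: [0.714, 0.7, 0.0, -0.001]
ft_force: [0.5, 0.4, -0.9]
grip_width: 0.087
grip_force: 0.0
t 16.2 p [ 0.5426 -0.3169  0.169 ] yaw 88.83 F [ 0.5  0.4 -0.9] w 0.087 gf 0.0 q [-0.71  0.6   1.48  0.    1.06 -0.69]
[112 254]
```

View pics/w7c.png

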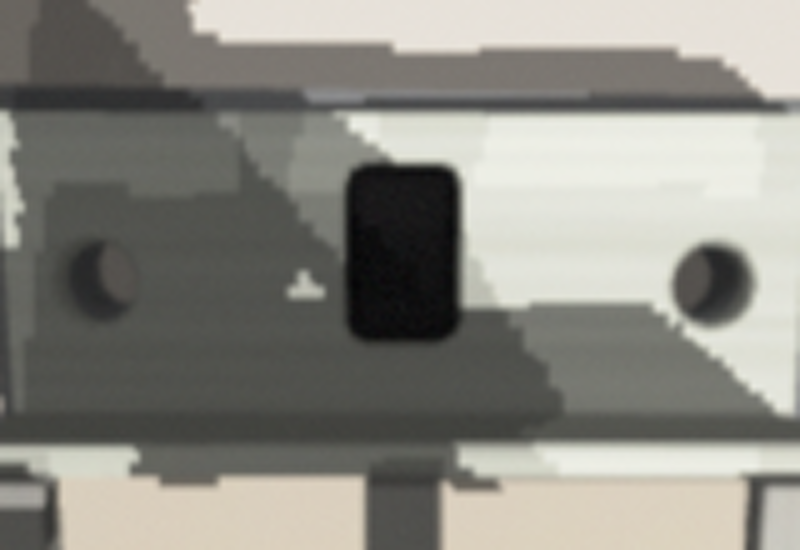

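The bracket is seated: both foot holes, at crop (102,281) and (713,284), show the base's through-holes within about 1 mm of centre. Next come the pins.

```bash
python3 -m handwheel '[[0,0,-0.85,0],[0,0,-0.85,0],[0,0,-0.85,0],[0,0,-0.85,0],[0,0,-0.85,0],[0,0,-0.85,0],[0,0,-0.85,0]]' | sed -n 2p && python3 -m handwheel '[[1,0,0,0],[1,0,0,0],[1,0,0,0],[1,0,0,0],[1,0,0,0],[1,0,0,0],[1,0,0,0],[1,0,0,0]]' |sed -n 2p && python3 -m handwheel '[[0.49,-0.15,0,0],[0.49,-0.15,0,0],[0.49,-0.15,0,0],[0.49,-0.15,0,0],[0.49,-0.15,0.6,0],[0.49,-0.15,0.6,0],[0.49,-0.15,0.6,0],[0.49,-0.15,0.6,0],[0.49,-0.15,0.6,0],[0.49,-0.15,0.6,0],[0.49,-0.15,0.6,0],[0.49,-0.15,0.6,0]]'
python3 - <<'E'
from h import *
st();c=cam('wrist','w8')
for z in (.097,):
  for p in [(.527,.209),(.471,.195)]: print(w2px(c,np.array([*p,z])))
E
```

```text
position: [0.5453, -0.3193, 0.4342]
position: [0.548, -0.0117, 0.4245]
time: 18.55
position: [0.5088, 0.1295, 0.2458]
tool_rot: [0.715, 0.699, 0.001, 0.001]
ft_force: [0.4, -0.1, 0.1]
grip_width: 0.0875
grip_force: 0.0
t 18.6 p [0.5088 0.1295 0.2458] yaw 88.77 F [ 0.4 -0.1  0.1] w 0.0875 gf 0.0 q [ 0.04  0.37  1.67 -0.    1.1   0.06]
[101.53240086 269.16281254]
[117.12659845 213.94188747]
```

View pics/w8.png

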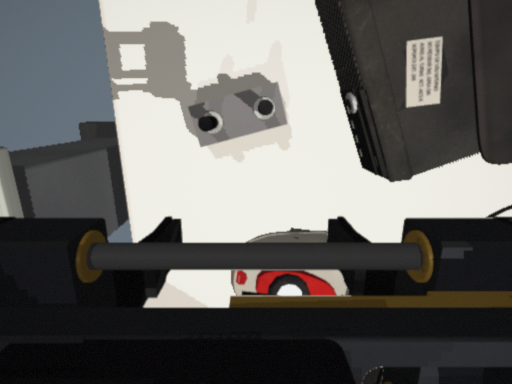

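The pins show at (107,265) and (123,208).

```bash
python3 - <<'E'
from h import *
st();c=cam('wrist')
a=dark(c,(107,265),11,.09,40);b=dark(c,(123,208),11,.09,40);print(a,b,np.linalg.norm(a[1]-b[1]))
for k in (a,b): to(*k[1][:2],.13); to(*k[1][:2],.069)
E
```

```text
t 18.6 p [0.5091 0.1295 0.2463] yaw 88.77 F [-0.2  0.9 -0.3] w 0.0869 gf 0.0 q [ 0.04  0.37  1.67 -0.    1.1   0.06]
(array([108.06, 263.12]), array([0.5216, 0.203 , 0.09  ]), 128) (array([122.93, 207.7 ]), array([0.4637, 0.1892, 0.09  ]), 202) 0.05952184472947721
row [0.2459, 0.0366, 0.388, 0.0] n>= 4
row [0.2459, 0.0366, 0.5913, 0.0] n>= 5
row [0.1958, -0.1554, 0.388, 0.0] n>= 4
row [0.1958, -0.1554, 0.5913, 0.0] n>= 5
```

```bash
python3 -m handwheel '[[0.246,0.037,0.1,0],[0.246,0.037,0.25,0],[0.246,0.037,0.35,0],[0.246,0.037,0.388,0],[0.246,0.037,0.388,0],[0.246,0.037,0.388,0],[0.246,0.037,0.388,0],[0.246,0.037,0.45,0],[0.246,0.037,0.5,0],[0.246,0.037,0.55,0],[0.246,0.037,0.59,0],[0.246,0.037,0.59,0],[0.246,0.037,0.59,0],[0.246,0.037,0.59,0]]' 45 && python3 -m handwheel '[[0,0,0,0],[0,0,0,0],[0,0,0,0],[0,0,0,0],[0,0,0,0],[0,0,0,0],[0,0,0,0],[0,0,0,0],[0,0,0,0],[0,0,0,0]]' 0 30 && python3 -m handwheel '[[0,0,-0.05,0],[0,0,-0.1,0],[0,0,-0.15,0],[0,0,-0.2,0],[0,0,-0.3,0],[0,0,-0.4,0],[0,0,-0.5,0],[0,0,-0.5,0],[0,0,-0.5,0],[0,0,-0.5,0],[0,0,-0.5,0]]'
python3 - <<'E'
from h import *
st();c=cam('wrist','w9')
f=c['frame'][130:240,180:330,::-1]; cv2.imwrite('pics/w9c.png',cv2.resize(f,None,fx=5,fy=5,interpolation=cv2.INTER_CUBIC))
E
```

```text
time: 19.82
position: [0.522, 0.2029, 0.0695]
tool_rot: [0.715, 0.699, 0.002, 0.001]
ft_force: [-0.6, -0.4, 0.9]
grip_width: 0.0395
grip_force: 0.0
time: 20.65
position: [0.5205, 0.203, 0.0676]
tool_rot: [0.715, 0.699, 0.0, 0.0]
ft_force: [0.3, 0.2, 2.7]
grip_width: 0.0149
grip_force: 30.0
time: 21.57
position: [0.5187, 0.2027, 0.2156]
tool_rot: [0.715, 0.699, -0.002, -0.001]
ft_force: [-0.6, -0.0, -0.1]
grip_width: 0.0148
grip_force: 30.0
t 21.6 p [0.5187 0.2027 0.2156] yaw 88.76 F [-0.6 -0.  -0.1] w 0.0148 gf 30.0 q [ 0.17  0.46  1.62 -0.    1.07  0.19]
```

View pics/w9c.png

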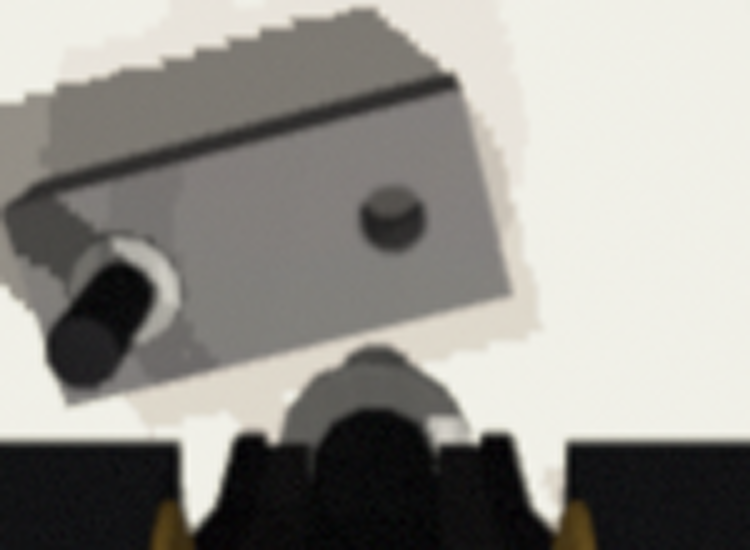

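```bash
python3 - <<'E'
from h import *
c=cam('wrist');print(px2w(c,(173.6,258.6),.04))
c['cam_to_world']=c['hand_eye']
print('collar',px2w(c,(202.6,255.3),.0276),'tip',px2w(c,(199,255.3),.0566),px2w(c,(199,255.3),.0616))
print('grip top',px2w(c,(211.7,255.3),-.029))
print([w2px(c,np.array([x,0,z])).round(1) for x,z in [(.013,.0276),(.006,.0566),(.004,.0616)]])
E
```

```text
[0.52440482 0.20330806 0.04      ]
collar [0.01207886 0.00173795 0.0276    ] tip [0.00585301 0.00188334 0.0566    ] [0.00435407 0.00190943 0.0616    ]
grip top [ 0.02545369  0.00145124 -0.029     ]
[array([201.3, 252.7]), array([198.8, 252.8]), array([199.4, 252.8])]
```

```bash
python3 - <<'E'
from h import *
c=vision.camera('side'); T=np.array(c['cam_to_world']);
for z in (.08,.1,.12,.14,.16): print(z,px2w(c,(202,304),z)[:2])
# wrist w6 geometry
c=cam('wrist');H=np.array(c['hand_eye']);Q=np.eye(4);Q[:3,:3]=R.from_euler('xz',[180,88.1],degrees=True).as_matrix();Q[:3,3]=[.547,-.2434,.2533];c['cam_to_world']=Q@H
for z in (.08,.1,.12,.14,.16): print(z,px2w(c,(70,358),z)[:2],px2w(c,(45,335),z)[:2])
E
python3 -m handwheel '[[0,0,-0.82,0],[0,0,-0.82,0],[0,0,-0.82,0],[0,0,-0.82,0],[0,0,-0.82,0],[0,0,-0.82,0],[0,0,-0.82,0],[0,0,-0.82,0]]' | sed -n 2p && python3 -m handwheel '[[-1,0.15,0,0],[-1,0.15,0,0],[-1,0.15,0,0],[-1,0.15,0,0],[-1,0.15,0,0],[-1,0.15,0,0],[-1,0.15,0,0],[-1,0.15,0,0],[-1,0.15,0,0]]'
python3 - <<'E'
from h import *
st(); to(.6024,-.2488,.3,88.8)
E
```

```text
0.08 [ 0.67503304 -0.10129943]
0.1 [ 0.66456185 -0.12439975]
0.12 [ 0.65409066 -0.14750007]
0.14 [ 0.64361947 -0.17060039]
0.16 [ 0.63314828 -0.19370072]
0.08 [ 0.66087981 -0.13449982] [ 0.63573588 -0.10965928]
0.1 [ 0.65413303 -0.13691277] [ 0.63052013 -0.11358478]
0.12 [ 0.64738626 -0.13932573] [ 0.62530438 -0.11751029]
0.14 [ 0.64063948 -0.14173869] [ 0.62008862 -0.12143579]
0.16 [ 0.63389271 -0.14415164] [ 0.61487287 -0.1253613 ]
position: [0.5211, 0.2032, 0.4657]
time: 23.18
position: [0.5583, -0.1014, 0.46]
tool_rot: [0.717, 0.697, -0.002, -0.002]
ft_force: [-0.3, 1.3, -1.2]
grip_width: 0.015
grip_force: 30.0
t 23.2 p [ 0.5583 -0.1014  0.46  ] yaw 88.45 F [-0.3  1.3 -1.2] w 0.015 gf 30.0 q [-0.38  0.27  1.22 -0.    1.66 -0.35]
row [-0.4873, 0.1603, 0.5332, np.float64(-0.001)] n>= 6
```

```bash
python3 -m handwheel '[[-0.487,0.16,0,-0.001],[-0.487,0.16,0,-0.001],[-0.487,0.16,0,-0.001],[-0.487,0.16,0,-0.001],[-0.487,0.16,0.2,-0.001],[-0.487,0.16,0.3,-0.001],[-0.487,0.16,0.4,-0.001],[-0.487,0.16,0.5,-0.001],[-0.487,0.16,0.6,-0.001],[-0.487,0.16,0.7,-0.001],[-0.487,0.16,0.8,-0.001],[-0.487,0.16,0.95,-0.001],[-0.487,0.16,1,-0.001],[-0.487,0.16,1,-0.001],[-0.487,0.16,1,-0.001]]'
python3 - <<'E'
from h import *
st(); to(.6024,-.2488,.12,88.8);c=cam('wrist','w10')
f=c['frame'][140:240,180:330,::-1]; cv2.imwrite('pics/w10c.png',cv2.resize(f,None,fx=5,fy=5,interpolation=cv2.INTER_CUBIC))
E
```

```text
time: 24.43
position: [0.6026, -0.2428, 0.1614]
tool_rot: [0.712, 0.702, -0.0, -0.003]
ft_force: [0.6, -0.7, 0.8]
grip_width: 0.0152
grip_force: 30.0
t 24.4 p [ 0.6026 -0.2428  0.1614] yaw 89.19 F [ 0.6 -0.7  0.8] w 0.0152 gf 30.0 q [-0.55  0.64  1.43  0.    1.08 -0.54]
row [-0.02, -0.0004, 0.138, np.float64(0.0011)] n>= 2
```

View pics/w10c.png

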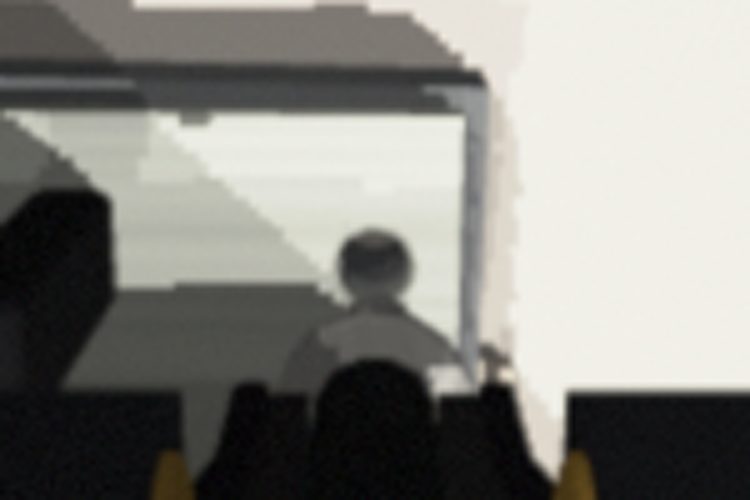

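The hole is at crop (375,265), in line with the pin's tip column. This was my 14th picture, so from here I go by numbers alone.

```bash
python3 - <<'E'
from h import *
st();z=robot.get_obs()['position'][2];c=cam('wrist');print('w',px2w(c,(193,255.1),.04));c['cam_to_world']=c['hand_eye'];print(px2w(c,(193,255.1),z-.04));to(.6024,-.2488,.108,88.8)
E
```

```text
t 24.5 p [ 0.604  -0.244   0.1635] yaw 89.18 F [-0.1  0.4 -0.1] w 0.0151 gf 30.0 q [-0.56  0.64  1.42  0.    1.08 -0.54]
w [ 0.60588567 -0.25191886  0.04      ]
[-0.00799044  0.0020168   0.12349979]
row [-0.0137, -0.0074, 0.1893, np.float64(0.001)] n>= 2
```

```bash
python3 - <<'E'
from h import *
for i in range(2):
    st();z=robot.get_obs()['position'][2];c=cam('wrist');w=dark(c,(192,255),11,.04)
    g=cv2.cvtColor(c['frame'],cv2.COLOR_RGB2GRAY).astype(int);print(g[180:204,255].tolist(),g[192,243:268].tolist())
    c['cam_to_world']=c['hand_eye'];print(w,px2w(c,w[0],z-.04))
E
```

```text
t 24.5 p [ 0.6047 -0.2447  0.1648] yaw 89.17 F [ 0.7  0.7 -0.1] w 0.0149 gf 30.0 q [-0.56  0.64  1.42  0.    1.08 -0.54]
[221, 219, 201, 158, 105, 71, 52, 44, 51, 56, 58, 61, 68, 78, 87, 98, 129, 167, 149, 96, 71, 69, 74, 91] [186, 164, 93, 68, 67, 63, 59, 57, 58, 61, 60, 64, 68, 75, 87, 112, 166, 215, 222, 223, 223, 224, 223, 223, 221]
(array([189.06, 251.03]), array([ 0.6029, -0.2491,  0.04  ]), 138) [-0.00428718 -0.0020285   0.12478311]
t 24.6 p [ 0.605  -0.2451  0.1655] yaw 89.16 F [-0.2 -0.3 -0.7] w 0.0148 gf 30.0 q [-0.56  0.64  1.42  0.    1.08 -0.54]
[220, 212, 183, 134, 84, 53, 45, 46, 54, 57, 58, 65, 77, 87, 98, 135, 176, 202, 169, 100, 71, 69, 74, 91] [184, 149, 96, 71, 69, 70, 65, 64, 65, 67, 68, 73, 77, 86, 106, 154, 200, 222, 223, 223, 224, 224, 223, 223, 210]
(array([188.38, 250.61]), array([ 0.6029, -0.2491,  0.04  ]), 136) [-0.00376451 -0.00245084  0.12545692]
```

```bash
python3 - <<'E'
from h import *
st();to(.6018,-.249,.109,88.8)
E
```

```text
t 24.6 p [ 0.6049 -0.2453  0.1657] yaw 89.14 F [ 0.5  0.3 -0. ] w 0.0152 gf 30.0 q [-0.56  0.64  1.42  0.    1.08 -0.54]
row [-0.0124, -0.0102, 0.1889, np.float64(0.001)] n>= 2
```

```bash
python3 -m handwheel '[[-0.012,-0.01,0.05,0.001],[-0.012,-0.01,0.1,0.001],[-0.012,-0.01,0.15,0.001],[-0.012,-0.01,0.17,0.001],[-0.012,-0.01,0.17,0.001],[-0.012,-0.01,0.17,0.001],[-0.012,-0.01,0.17,0.001],[-0.012,-0.01,0.17,0.001],[-0.012,-0.01,0.17,0.001],[-0.012,-0.01,0.17,0.001],[-0.012,-0.01,0.17,0.001],[-0.012,-0.01,0.17,0.001]]'
python3 - <<'E'
from h import *
for i in range(3):
    st();c=cam('wrist')
to(.6018,-.249,.069,88.8)
E
```

```text
time: 25.63
position: [0.6005, -0.2486, 0.1125]
tool_rot: [0.715, 0.699, 0.0, 0.0]
ft_force: [0.7, 0.2, -1.1]
grip_width: 0.0151
grip_force: 30.0
t 25.6 p [ 0.6005 -0.2486  0.1125] yaw 88.76 F [ 0.7  0.2 -1.1] w 0.0151 gf 30.0 q [-0.56  0.7   1.46  0.    0.98 -0.54]
t 25.7 p [ 0.6005 -0.2486  0.1124] yaw 88.76 F [-0.8 -0.2 -1.1] w 0.0151 gf 30.0 q [-0.56  0.7   1.46  0.    0.98 -0.54]
t 25.7 p [ 0.6004 -0.2486  0.1124] yaw 88.76 F [ 0.7  0.4 -1. ] w 0.0151 gf 30.0 q [-0.56  0.7   1.46 -0.    0.98 -0.54]
row [-0.0013, 0.0046, 0.1444, np.float64(-0.0001)] n>= 2
```

```bash
python3 -m handwheel '[[-0.001,0.004,0.01,0],[-0.001,0.004,0.02,0],[-0.001,0.004,0.03,0],[-0.001,0.004,0.04,0],[-0.001,0.004,0.05,0],[-0.001,0.004,0.06,0],[-0.001,0.004,0.07,0],[-0.001,0.004,0.07,0],[-0.001,0.004,0.07,0]]'
```

```text
time: 26.53
position: [0.6015, -0.2489, 0.091]
tool_rot: [0.715, 0.699, -0.0, -0.0]
ft_force: [-0.4, -0.6, -2.1]
grip_width: 0.015
grip_force: 30.0
```

Free so far: the tip is in the foot. I'll continue down.

```bash
python3 -m handwheel '[[0,0,0.01,0],[0,0,0.02,0],[0,0,0.03,0],[0,0,0.04,0],[0,0,0.05,0],[0,0,0.06,0],[0,0,0.07,0],[0,0,0.075,0],[0,0,0.078,0],[0,0,0.078,0],[0,0,0.078,0]]'
```

```text
time: 27.45
position: [0.6017, -0.2489, 0.068]
tool_rot: [0.715, 0.699, 0.0, 0.0]
ft_force: [-0.7, 0.1, -0.5]
grip_width: 0.0152
grip_force: 30.0
```

```bash
python3 -m handwheel '[[0,0,0.003,0],[0,0,0.006,0],[0,0,0.008,0],[0,0,0.008,0],[0,0,0.008,0],[0,0,0.008,0]]' && python3 -m handwheel '[[0,0,0,0],[0,0,0,0],[0,0,0,0],[0,0,0,0],[0,0,0,0],[0,0,0,0]]' 45 && python3 -m handwheel '[[0,0,-0.05,0],[0,0,-0.12,0],[0,0,-0.25,0],[0,0,-0.4,0],[0,0,-0.6,0],[0,0,-1,0],[0,0,-1,0],[0,0,-1,0],[0,0,-1,0],[0,0,-1,0],[0,0,-1,0]]'
python3 - <<'E'
from h import *
st()
E
```

```text
time: 27.95
position: [0.602, -0.249, 0.0675]
tool_rot: [0.715, 0.699, 0.0, 0.001]
ft_force: [-2.1, 0.7, 8.1]
grip_width: 0.0154
grip_force: 30.0
time: 28.45
position: [0.6015, -0.2489, 0.0652]
tool_rot: [0.715, 0.699, -0.0, -0.0]
ft_force: [0.5, 0.1, -0.3]
grip_width: 0.0382
grip_force: 0.0
time: 29.37
position: [0.6018, -0.249, 0.3668]
tool_rot: [0.715, 0.699, 0.0, 0.001]
ft_force: [-0.4, 0.4, 0.4]
grip_width: 0.0395
grip_force: 0.0
t 29.4 p [ 0.6018 -0.249   0.3668] yaw 88.76 F [-0.4  0.4  0.4] w 0.0395 gf 0.0 q [-0.56  0.45  1.18 -0.    1.5  -0.54]
```

```bash
python3 -m handwheel '[[0,0,-0.22,0],[0,0,-0.22,0],[0.3,0,-0.22,0],[1,-0.25,-0.22,0],[1,-0.25,-0.22,0],[1,-0.25,-0.22,0],[1,-0.25,-0.22,0],[1,-0.25,-0.22,0],[1,-0.25,-0.22,0],[1,-0.25,-0.22,0],[1,-0.25,-0.22,0],[1,-0.25,-0.22,0],[1,-0.25,-0.22,0]]' |sed -n 2p && python3 -m handwheel '[[0.446,-0.249,0,0],[0.446,-0.249,0,0],[0.446,-0.249,0,0],[0.446,-0.249,0,0],[0.446,-0.249,0.2,0],[0.446,-0.249,0.4,0],[0.446,-0.249,0.7,0],[0.446,-0.249,0.85,0],[0.446,-0.249,0.95,0],[0.446,-0.249,0.95,0],[0.446,-0.249,0.95,0],[0.446,-0.249,0.95,0],[0.446,-0.249,0.95,0],[0.446,-0.249,0.95,0]]'
python3 - <<'E'
from h import *
st();c=cam('wrist','w11')
g=cv2.cvtColor(c['frame'],cv2.COLOR_RGB2GRAY).astype(int)
p=w2px(c,np.array([.4615,.188,.097]));print(p,w2px(c,np.array([.4615,.188,.044])))
print(g[216,215:300].tolist())
r=g[150:216,225:285];ys,xs=np.where(r<40);print([(150+y,225+xs[ys==y].min(),225+xs[ys==y].max()) for y in np.unique(ys)][::5])
to(.4615,.188,.069,88.8)
E
```

```text
position: [0.5331, 0.0519, 0.43]
time: 31.62
position: [0.4632, 0.1874, 0.1476]
tool_rot: [0.715, 0.699, 0.001, 0.001]
ft_force: [1.2, -0.0, 0.3]
grip_width: 0.0394
grip_force: 0.0
t 31.6 p [0.4632 0.1874 0.1476] yaw 88.67 F [ 1.2 -0.   0.3] w 0.0394 gf 0.0 q [ 0.16  0.49  1.83 -0.    0.83  0.18]
[208.18400644 250.37618451] [189.87965408 250.93851162]
[239, 239, 239, 239, 239, 239, 239, 239, 239, 239, 239, 239, 239, 239, 239, 239, 239, 237, 220, 144, 127, 128, 129, 131, 132, 136, 145, 161, 169, 173, 187, 192, 193, 192, 195, 195, 195, 202, 211, 214, 217, 216, 217, 217, 217, 216, 216, 217, 216, 217, 216, 216, 218, 216, 216, 216, 216, 217, 217, 217, 217, 217, 216, 217, 217, 216, 217, 221, 228, 232, 238, 239, 239, 239, 238, 239, 239, 239, 239, 238, 233, 210, 171, 143, 140]
[(np.int64(183), np.int64(247), np.int64(252)), (np.int64(188), np.int64(243), np.int64(257)), (np.int64(193), np.int64(243), np.int64(258)), (np.int64(198), np.int64(242), np.int64(258)), (np.int64(203), np.int64(241), np.int64(258)), (np.int64(208), np.int64(241), np.int64(257)), (np.int64(213), np.int64(247), np.int64(253))]
row [0.0007, -0.007, 0.2648, np.float64(-0.0003)] n>= 2
```

```bash
python3 -m handwheel '[[0.003,-0.009,0.06,0],[0.003,-0.009,0.12,0],[0.003,-0.009,0.18,0],[0.003,-0.009,0.22,0],[0.003,-0.009,0.25,0],[0.003,-0.009,0.262,0],[0.003,-0.009,0.262,0],[0.003,-0.009,0.262,0],[0.003,-0.009,0.262,0],[0.003,-0.009,0.262,0]]' && python3 -m handwheel '[[0,0,0,0],[0,0,0,0],[0,0,0,0],[0,0,0,0],[0,0,0,0],[0,0,0,0],[0,0,0,0],[0,0,0,0],[0,0,0,0],[0,0,0,0]]' 0 30 && python3 -m handwheel '[[0,0,-0.05,0],[0,0,-0.1,0],[0,0,-0.15,0],[0,0,-0.2,0],[0,0,-0.3,0],[0,0,-0.4,0],[0,0,-0.5,0],[0,0,-0.5,0],[0,0,-0.5,0],[0,0,-0.5,0],[0,0,-0.5,0]]'
python3 - <<'E'
from h import *
st();c=cam('wrist','w12')
g=cv2.cvtColor(c['frame'],cv2.COLOR_RGB2GRAY).astype(int);print(g[190:216,255].tolist());print(g[208,230:280].tolist());print(g[203,230:280].tolist())
g=cv2.cvtColor(cv2.imread('pics/w9.png'),cv2.COLOR_BGR2GRAY).astype(int);print(g[190:216,255].tolist());print(g[208,230:280].tolist());print(g[203,230:280].tolist())
E
```

```text
time: 32.5
position: [0.4594, 0.1891, 0.0688]
tool_rot: [0.715, 0.699, 0.001, 0.001]
ft_force: [-0.5, -0.1, 0.4]
grip_width: 0.0393
grip_force: 0.0
time: 33.33
position: [0.4587, 0.189, 0.0679]
tool_rot: [0.715, 0.699, 0.0, 0.0]
ft_force: [0.5, -0.3, -0.3]
grip_width: 0.0152
grip_force: 30.0
time: 34.25
position: [0.4574, 0.1887, 0.2166]
tool_rot: [0.715, 0.699, -0.001, -0.001]
ft_force: [-0.6, 0.1, -1.1]
grip_width: 0.0147
grip_force: 30.0
t 34.2 p [0.4574 0.1887 0.2166] yaw 88.75 F [-0.6  0.1 -1.1] w 0.0147 gf 30.0 q [0.17 0.37 1.77 0.   1.   0.19]
[127, 127, 127, 127, 128, 133, 174, 208, 213, 179, 116, 74, 68, 69, 88, 94, 94, 92, 91, 91, 93, 88, 65, 27, 12, 11]
[239, 239, 239, 239, 239, 239, 239, 239, 239, 237, 226, 177, 116, 97, 95, 93, 93, 92, 93, 93, 93, 91, 91, 91, 93, 91, 92, 91, 90, 91, 90, 91, 94, 94, 95, 94, 92, 108, 154, 210, 235, 239, 239, 239, 239, 239, 239, 239, 239, 239]
[239, 239, 239, 239, 239, 239, 238, 239, 239, 239, 238, 239, 239, 238, 238, 238, 236, 227, 183, 107, 77, 73, 74, 75, 70, 69, 69, 68, 66, 68, 89, 151, 215, 234, 237, 238, 238, 238, 238, 238, 239, 239, 239, 239, 239, 239, 239, 239, 239, 239]
[127, 127, 126, 127, 129, 149, 191, 211, 180, 114, 74, 67, 74, 90, 95, 91, 92, 91, 92, 92, 90, 62, 23, 11, 11, 13]
[216, 216, 216, 216, 216, 217, 221, 230, 228, 210, 144, 99, 94, 93, 93, 91, 92, 92, 92, 93, 94, 91, 91, 90, 91, 92, 92, 91, 92, 91, 91, 92, 93, 93, 94, 96, 95, 92, 96, 144, 217, 235, 239, 238, 238, 239, 239, 239, 239, 239]
[212, 214, 214, 215, 216, 215, 217, 216, 216, 216, 216, 216, 215, 213, 203, 181, 172, 147, 113, 90, 87, 91, 91, 92, 90, 90, 90, 84, 84, 81, 80, 88, 113, 155, 205, 233, 237, 238, 238, 238, 239, 239, 238, 239, 239, 239, 239, 238, 239, 239]
```

```bash
python3 -m handwheel '[[0,0,-0.82,0],[0,0,-0.82,0],[0,0,-0.82,0],[0,0,-0.82,0],[0,0,-0.82,0],[0,0,-0.82,0],[0,0,-0.82,0],[0,0,-0.82,0]]' | sed -n 2p && python3 -m handwheel '[[-0.2,0.06,0,0],[-1,0.06,0,0],[-1,0.06,0,0],[-1,0.06,0,0],[-1,0.06,0,0],[-1,0.06,0,0],[-1,0.06,0,0],[-1,0.06,0,0],[-1,0.06,0,0],[-1,0.06,0,0],[-1,0.06,0,0]]' | sed -n 2p && python3 -m handwheel '[[-0.446,0.06,0,0],[-0.446,0.06,0,0],[-0.446,0.06,0,0],[-0.446,0.06,0,0],[-0.446,0.06,0.1,0],[-0.446,0.06,0.25,0],[-0.446,0.06,0.4,0],[-0.446,0.06,0.55,0],[-0.446,0.06,0.7,0],[-0.446,0.06,0.85,0],[-0.446,0.06,0.95,0],[-0.446,0.06,0.98,0],[-0.446,0.06,0.98,0],[-0.446,0.06,0.98,0],[-0.446,0.06,0.98,0],[-0.446,0.06,0.98,0],[-0.446,0.06,0.98,0],[-0.446,0.06,0.98,0],[-0.446,0.06,0.98,0]]'
python3 - <<'E'
from h import *
for i in range(2):
    st();c=cam('wrist')
p=w2px(c,np.array([.4857,-.2465,.04]));print(p)
g=cv2.cvtColor(c['frame'],cv2.COLOR_RGB2GRAY).astype(int);print(g[170:212,int(p[1])].tolist());print(g[int(p[0])-4,235:275].tolist())
to(.4857,-.2457,.112,88.8)
E
```

```text
position: [0.4595, 0.1891, 0.4651]
position: [0.4697, -0.1099, 0.4625]
time: 37.47
position: [0.4857, -0.2458, 0.171]
tool_rot: [0.715, 0.699, 0.0, 0.001]
ft_force: [0.1, -0.3, -0.4]
grip_width: 0.0154
grip_force: 30.0
t 37.5 p [ 0.4857 -0.2458  0.171 ] yaw 88.75 F [ 0.1 -0.3 -0.4] w 0.0154 gf 30.0 q [-0.67  0.5   1.7   0.    0.94 -0.65]
t 37.5 p [ 0.4855 -0.2458  0.1707] yaw 88.75 F [ 0.3 -0.5 -1.4] w 0.0151 gf 30.0 q [-0.67  0.5   1.7   0.    0.94 -0.65]
[184.06481807 253.11880165]
[188, 189, 190, 191, 192, 191, 185, 156, 109, 83, 66, 46, 44, 44, 44, 43, 46, 46, 49, 59, 69, 73, 77, 78, 80, 79, 79, 78, 78, 73, 63, 56, 54, 57, 61, 64, 63, 62, 62, 61, 59, 60]
[61, 67, 116, 179, 204, 207, 208, 207, 204, 196, 194, 188, 183, 157, 107, 61, 54, 62, 66, 68, 67, 67, 61, 53, 61, 94, 138, 173, 187, 188, 187, 188, 188, 187, 188, 188, 190, 188, 189, 189]
row [0.0, 0.001, 0.1949, np.float64(-0.0002)] n>= 2
```

Both the predicted and the seen hole positions agree. I'll insert.

```bash
python3 -m handwheel '[[0,0,0.08,0],[0,0,0.14,0],[0,0,0.18,0],[0,0,0.2,0],[0,0,0.21,0],[0,0,0.22,0],[0,0,0.23,0],[0,0,0.24,0],[0,0,0.25,0],[0,0,0.26,0],[0,0,0.26,0],[0,0,0.26,0]]'
```

```text
time: 38.57
position: [0.4852, -0.2455, 0.0919]
tool_rot: [0.715, 0.699, -0.0, -0.0]
ft_force: [0.0, 0.3, -0.6]
grip_width: 0.0149
grip_force: 30.0
```

```bash
python3 -m handwheel '[[0,0,0.01,0],[0,0,0.02,0],[0,0,0.03,0],[0,0,0.04,0],[0,0,0.05,0],[0,0,0.06,0],[0,0,0.07,0],[0,0,0.077,0],[0,0,0.081,0],[0,0,0.085,0],[0,0,0.088,0],[0,0,0.088,0],[0,0,0.088,0],[0,0,0.088,0]]'
```

```text
time: 39.73
position: [0.4854, -0.2454, 0.0677]
tool_rot: [0.715, 0.7, 0.0, 0.0]
ft_force: [-2.6, 3.2, 15.3]
grip_width: 0.0154
grip_force: 30.0
```

```bash
python3 -m handwheel '[[0,0,0,0],[0,0,0,0],[0,0,0,0],[0,0,0,0],[0,0,0,0],[0,0,0,0]]' 45 && python3 -m handwheel '[[0,0,-0.05,0],[0,0,-0.12,0],[0,0,-0.25,0],[0,0,-0.4,0],[0,0,-0.6,0],[-0.517,-0.06,-0.97,0.2466],[-0.517,-0.06,-0.97,0.2466],[-0.517,-0.06,-0.97,0.2466],[-0.517,-0.06,-0.97,0.2466],[-0.517,-0.06,-0.97,0.2466],[-0.517,-0.06,-0.97,0.2466],[-0.517,-0.06,-0.97,0.2466],[-0.517,-0.06,-0.97,0.2466],[-0.517,-0.06,-0.97,0.2466],[-0.517,-0.06,-0.97,0.2466],[-0.517,-0.06,-0.97,0.2466],[-0.517,-0.06,-0.97,0.2466],[-0.517,-0.06,-0.97,0.2466],[-0.517,-0.06,-0.97,0.2466],[-0.517,-0.06,-0.97,0.2466]]'
python3 - <<'E'
from h import *
for i in range(4): c=cam('wrist','w13')
st()
for l,z in dict(basket_0_grip=.106,basket_0_bar=.074,pin_0_grip=.072,pin_0_tip=.044,hook_0=.095).items():
    for d in vision.outline_of('wrist',l):
        m=d['mask'].astype(np.uint8);k=cv2.minAreaRect(np.argwhere(m)[:,::-1].astype(np.float32)) if m.sum() else None
        print(l,round(d['conf'],2),np.round(d['point'],1),np.round(px2w(c,d['point'],z),4)[:2],int(m.sum()),k)
E
```

```text
time: 40.23
position: [0.4852, -0.2454, 0.0652]
tool_rot: [0.715, 0.699, -0.0, -0.0]
ft_force: [-0.2, -0.1, -0.2]
grip_width: 0.038
grip_force: 0.0
time: 41.9
position: [0.4638, -0.4, 0.3561]
tool_rot: [1.0, 0.001, -0.0, -0.0]
ft_force: [-0.4, 0.9, 0.2]
grip_width: 0.0393
grip_force: 0.0
t 42.1 p [ 0.4639 -0.4001  0.3564] yaw 0.02 F [-0.1  0.3 -0.3] w 0.0395 gf 0.0 q [-0.89  0.4   1.3   0.    1.45  0.68]
pin_0_grip 0.7 [ 64.1 147.5] [ 0.6002 -0.2513] 359 ((148.1040496826172, 61.422828674316406), (28.836963653564453, 16.302715301513672), 34.99202346801758)
pin_0_tip 0.73 [ 61.5 147.2] [ 0.608  -0.2416] 378 ((147.88648986816406, 61.781097412109375), (28.820415496826172, 16.836414337158203), 36.02737808227539)
hook_0 0.63 [103.1 163.2] [ 0.5472 -0.2761] 4215 ((162.95208740234375, 102.52253723144531), (111.14635467529297, 74.03665161132812), 88.76802062988281)
```

```bash
python3 - <<'E'
from h import *
for n in ['top','side','wrist','wrist']:
    c=cam(n,'n_'+n)
    for d in vision.outline_of(n,'basket_0_grip'):
        m=d['mask'];print(n,round(d['conf'],2),np.round(d['point'],1),int(m.sum()),np.round(px2w(c,d['point'],.05),3)[:2])
# w1 pose
c=cam('wrist');Q=np.eye(4);Q[:3,:3]=R.from_euler('xz',[180,0],degrees=True).as_matrix();Q[:3,3]=[.459,-.3408,.3884];c['cam_to_world']=Q@np.array(c['hand_eye'])
for p in [(103,319),(150,302)]: print(px2w(c,p,.04))
E
```

```text
top 0.45 [199.7 131.7] 159 [0.486 0.43 ]
side 0.74 [245.3 282.6] 796 [ 0.531 -0.26 ]
side 0.73 [149.4 218. ] 201 [0.482 0.405]
wrist 0.19 [101.7 159.7] 4109 [ 0.551 -0.258]
[ 0.54568831 -0.4491352   0.04      ]
[ 0.46787566 -0.42432651  0.04      ]
```

```bash
python3 -m handwheel '[[-0.1,0.12,0.25,0],[-0.1,0.12,0.25,0],[-0.1,0.12,0.25,0],[-0.1,0.12,0.25,0],[-0.1,0.12,0.25,0],[-0.1,0.12,0.25,0],[-0.1,0.12,0.25,0],[-0.1,0.12,0.25,0],[-0.1,0.12,0.25,0]]' 80 >/dev/null
python3 - <<'E'
from h import *
st();c=cam('wrist','w14')
for l in ['basket_0_grip','basket_0_bar']:
    for d in vision.outline_of('wrist',l):
        m=d['mask'];k=cv2.minAreaRect(np.argwhere(m)[:,::-1].astype(np.float32));print(l,round(d['conf'],2),np.round(d['point'],1),int(m.sum()),np.round(px2w(c,d['point'],.05),3)[:2],k)
for p in [(.546,-.449,.04),(.468,-.424,.04)]: print(w2px(c,np.array(p)))
g=cv2.cvtColor(c['frame'],cv2.COLOR_RGB2GRAY)[60:216:4,170:330:2]
print('\n'.join(''.join(" .:-=+*#%@"[::-1][v//26] for v in r) for r in g))
E
```

```text
t 43.5 p [ 0.4347 -0.4361  0.2829] yaw 0.03 F [0.4 0.4 0.5] w 0.0695 gf 0.0 q [-0.97  0.46  1.4   0.    1.28  0.6 ]
[ 80.50340769 263.2901531 ]
[141.65967728 244.25944389]
.:::::::::::-:-......              ..::::::::::-**-:==**=+##**-+=**:............
:::::::::::-=:-......           ...........::::**####*#*+###*=+=**:.............
:::::::::::-=:-.....          ................+******#####*-:--+*-..............
:..........:-.-.           ..................:************####*+-:..............
:...........-.-.       .....................:******+*****+*****+:...............
:...........-.-..    ........................:+=*************+:.................
:......  . .-.-.. ..........................=***+-++-++****+-...................
:...........-.-...........................:++*+*++=:...:-+=:....................
:....... ...=:-..........................:******+:..............................
:. .    ...:-.-.........................-+**+*+=................................
::.   .:::::-.=........................:+****+:.................................
::...:::::::-:=......................
[... 1525 characters left out ...]
=====-                                                   
....            .==========                                                     
.               .:==-.. ..                          . ..:::::::::::::.....      
                                                  ...--:................:..     
                                                  .:+-.                  ..     
                                                 ..++-  .:::::::::::::.  ..     
                                                 .:++:  :-==-=+---===--  ..     
                                                 .:+=:  :-==--=-=-==--:  ..     
                                                 .:+=.  ...............  ..
```

```bash
python3 -m handwheel '[[-0.12,-0.04,0.28,0],[-0.12,-0.04,0.28,0],[-0.12,-0.04,0.28,0],[-0.12,-0.04,0.28,0],[-0.12,-0.04,0.28,0],[-0.12,-0.04,0.28,0],[-0.12,-0.04,0.28,0],[-0.12,-0.04,0.28,0]]' >/dev/null
python3 - <<'E'
from h import *
c=cam('wrist');st();c=cam('wrist','w15')
for l in ['basket_0_grip','basket_0_bar']:
    for d in vision.outline_of('wrist',l):
        m=d['mask'];k=cv2.minAreaRect(np.argwhere(m)[:,::-1].astype(np.float32));print(l,round(d['conf'],2),np.round(d['point'],1),int(m.sum()),np.round(px2w(c,d['point'],.05),3)[:2],k)
g=cv2.cvtColor(c['frame'],cv2.COLOR_RGB2GRAY)[70:180:2,195:320]
print('\n'.join(''.join(" .:-=+*#%@"[::-1][v//26] for v in r) for r in g))
E
```

```text
t 44.4 p [ 0.3989 -0.4252  0.1991] yaw 0.01 F [-0.8  0.1 -0.6] w 0.0695 gf 0.0 q [-1.01  0.51  1.58  0.    1.05  0.56]
...........................................................:++***********+=-::...............................................
..........................................................::+***********++=:.................................................
.........................................................:-=+*********++=:...................................................
.........................................................:+**********+=:.....................................................
.........................................................:+********+=-::.....................................................
.........................................................:+******+=-:........................................................
.........................................................:----++++=:.........................................................
..............................................................::::.................................
[... 5248 characters left out ...]
                                                                      
  .-===========================:.                                                                                            
  .===========================:.                                                                                             
  .=========================:.                                                                                               
  .================-::====:.                                                                      ..............::::......::.
  .....-=-:....      ....                                                                 ............::---------------------
```

From above, the near basket shows its grip top at about rows 112–123, cols 233–268, turned about 5°. I'll fit it numerically.

```bash
cat >> h.py <<'E'
def griptop(c,roi,thr=150,z=.124):
    r0,r1,c0,c1=roi;g=cv2.cvtColor(c['frame'],cv2.COLOR_RGB2GRAY)[r0:r1,c0:c1]
    n,lab,s,_=cv2.connectedComponentsWithStats((g>thr).astype(np.uint8))
    for k in range(1,n):
        if s[k,4]<150: continue
        (x,y),wh,a=cv2.minAreaRect(np.argwhere(lab==k)[:,::-1].astype(np.float32));p=(y+r0,x+c0)
        B=cv2.boxPoints(((x+c0,y+r0),wh,a));W=[px2w(c,(b[1],b[0]),z)[:2] for b in B]
        e=max([W[1]-W[0],W[2]-W[1]],key=np.linalg.norm)
        print('px',np.round(p,1),np.round(wh,1),'area',s[k,4],'w',np.round(px2w(c,p,z)[:2],4),'long axis',np.round(np.degrees(np.arctan2(e[1],e[0]))%180,1),'mm',[round(1e3*np.linalg.norm(v)) for v in (W[1]-W[0],W[2]-W[1])])
E
python3 - <<'E'
from h import *
st();c=cam('wrist')
for t in (130,150,170,185): griptop(c,(108,128,232,271),t)
g=cv2.cvtColor(c['frame'],cv2.COLOR_RGB2GRAY);print(g[104:132,240].tolist(),g[104:132,260].tolist(),g[116,225:280].tolist(),sep='\n')
E
```

```text
t 44.6 p [ 0.3983 -0.4244  0.1982] yaw -0.01 F [ 0.   0.3 -0.3] w 0.0695 gf 0.0 q [-1.01  0.51  1.58  0.    1.05  0.56]
px [116.5 251. ] [17. 38.] area 553 w [ 0.4664 -0.4228] long axis 90.1 mm [29, 13]
px [116. 251.] [16. 38.] area 504 w [ 0.4668 -0.4228] long axis 90.1 mm [29, 12]
px [116.3 252.2] [12.3 36.2] area 442 w [ 0.4665 -0.4237] long axis 94.3 mm [27, 9]
px [116.1 252.3] [11.4 34.8] area 391 w [ 0.4667 -0.4239] long axis 94.0 mm [26, 8]
[110, 142, 125, 87, 80, 81, 109, 164, 196, 204, 208, 207, 205, 202, 201, 199, 198, 196, 194, 181, 158, 130, 104, 103, 126, 129, 105, 82]
[135, 98, 82, 80, 93, 145, 188, 206, 213, 215, 213, 211, 209, 205, 203, 201, 198, 189, 170, 145, 116, 110, 119, 143, 129, 87, 84, 106]
[80, 80, 84, 101, 127, 143, 140, 117, 142, 172, 196, 204, 204, 205, 204, 205, 205, 206, 205, 206, 205, 205, 205, 206, 206, 207, 207, 207, 208, 207, 208, 207, 208, 208, 209, 209, 209, 210, 210, 209, 209, 210, 209, 205, 199, 180, 152, 149, 146, 151, 156, 176, 209, 211, 213]
```

```bash
python3 - <<'E'
from h import *
to(.4667,-.422,.17,94.5)
E
```

```text
row [0.2285, -0.0076, 0.0931, np.float64(-0.2625)] n>= 14
```

```bash
python3 -m handwheel '[[0.2285,-0.0076,0,-0.2625],[0.2285,-0.0076,0,-0.2625],[0.2285,-0.0076,0,-0.2625],[0.2285,-0.0076,0,-0.2625],[0.2285,-0.0076,0,-0.2625],[0.2285,-0.0076,0,-0.2625],[0.2285,-0.0076,0,-0.2625],[0.2285,-0.0076,0,-0.2625],[0.2285,-0.0076,0,-0.2625],[0.2285,-0.0076,0,-0.2625],[0.2285,-0.0076,0,-0.2625],[0.2285,-0.0076,0,-0.2625],[0.2285,-0.0076,0,-0.2625],[0.2285,-0.0076,0.09,-0.2625],[0.2285,-0.0076,0.09,-0.2625],[0.2285,-0.0076,0.09,-0.2625],[0.2285,-0.0076,0.09,-0.2625],[0.2285,-0.0076,0.09,-0.2625],[0.2285,-0.0076,0.09,-0.2625]]' 40 60 >/dev/null
python3 - <<'E'
from h import *
st();c=cam('wrist')
to(.4667,-.422,.099,94.5)
print(w2px(c,np.array([.4667,-.422,.124])))
g=cv2.cvtColor(c['frame'],cv2.COLOR_RGB2GRAY)[150:217:3,200:310:2]
print('\n'.join(''.join(" .:-=+*#%@"[::-1][v//26] for v in r) for r in g))
E
```

```text
t 46.2 p [ 0.4669 -0.4224  0.1716] yaw 94.46 F [-0.2 -0.2  0.4] w 0.0348 gf 0.0 q [-0.91  0.6   1.48  0.    1.06 -0.99]
row [0.0011, -0.0004, 0.2417, np.float64(-0.0001)] n>= 2
[209.4087007  252.56393424]
  .-==============+++++++++******=::::::...............
        ==========++++++++++*******:::::...............
        :=======+************######*=:::...............
       .========*++++++****+++******+:::...............
       .=========.....--:*#+.:----::.:::...............
        .========#*******###*******+::::...............
         -=======+**=***=*+*=***-**+::::...............
         .=======+**=+**==:--***-**+::::...............
         .=======+**=***=*:--***=**+::::...............
          -======***=***==--=***=**+:::................
         -========**=***+=-==***=**=.::....++++:.......
         .:======***=+**********=**-.:....:+*++++-.....
            .==-:*#*=+**********=**-.:....:+++++**++-:.
             .:-.-**=+**********=**-.......:++++++*+++=
               ..-#*++*++++++***=**-........:-++++++*+*
                 -##=*==+===+*#*=##-... ......:++++*+++
                 :#*=*=..===++**=#*-... ........-++**++
                 .....-.......::::::....  ........:-+++
                   ..:=...  ............  ..........:+*
                    .:=...   ...........    .........:-
                     .=...   ............   ...........
                      -...  .. ..........    ..........
     :==:             -...   . ...........    :++-.....
```

```bash
python3 -m handwheel '[[0,0,0.06,0],[0,0,0.12,0],[0,0,0.17,0],[0,0,0.21,0],[0,0,0.235,0],[0,0,0.242,0],[0,0,0.242,0],[0,0,0.242,0],[0,0,0.242,0]]' && python3 -m handwheel '[[0,0,0,0],[0,0,0,0],[0,0,0,0],[0,0,0,0],[0,0,0,0],[0,0,0,0],[0,0,0,0],[0,0,0,0],[0,0,0,0]]' 0 25 && python3 -m handwheel '[[0,0,-0.05,0],[0,0,-0.1,0],[0,0,-0.2,0],[0,0,-0.3,0],[0,0,-0.4,0],[0,0,-0.5,0],[0,0,-0.5,0],[0,0,-0.5,0],[0,0,-0.5,0],[0,0,-0.5,0]]'
python3 - <<'E'
from h import *
st(); to(.480,-.375,.2,-1.5); to(.480,-.375,.2,178.5)
E
```

```text
time: 47.0
position: [0.467, -0.4225, 0.0989]
tool_rot: [0.679, 0.734, -0.0, 0.001]
ft_force: [0.1, -0.8, 0.6]
grip_width: 0.0346
grip_force: 0.0
time: 47.75
position: [0.4664, -0.4218, 0.098]
tool_rot: [0.679, 0.734, 0.0, -0.0]
ft_force: [-1.0, 0.8, 0.7]
grip_width: 0.0121
grip_force: 25.0
time: 48.58
position: [0.4656, -0.4208, 0.2459]
tool_rot: [0.679, 0.734, 0.0, -0.002]
ft_force: [0.3, -0.2, -1.0]
grip_width: 0.012
grip_force: 25.0
t 48.6 p [ 0.4656 -0.4208  0.2459] yaw 94.48 F [ 0.3 -0.2 -1. ] w 0.012 gf 25.0 q [-0.91  0.52  1.41  0.    1.22 -0.99]
row [0.1485, 0.0598, 0.1531, np.float64(0.2666)] n>= 14
row [0.1485, 0.0598, 0.1531, np.float64(-0.2334)] n>= 12
```

```bash
python3 -m handwheel '[[0.1485,0.06,0,0.2666],[0.1485,0.06,0,0.2666],[0.1485,0.06,0,0.2666],[0.1485,0.06,0,0.2666],[0.1485,0.06,0,0.2666],[0.1485,0.06,0,0.2666],[0.1485,0.06,0,0.2666],[0.1485,0.06,0,0.2666],[0.1485,0.06,0,0.2666],[0.1485,0.06,0,0.2666],[0.1485,0.06,0,0.2666],[0.1485,0.06,0,0.2666],[0.1485,0.06,0,0.2666],[0.1485,0.06,0,0.2666],[0.1485,0.06,0,0.2666],[0.1485,0.06,0,0.2666]]' |sed -n 2p
python3 - <<'E'
from h import *
for i in range(3): st();c=cam('wrist')
for d in vision.outline_of('wrist','hook_0'):
    m=d['mask'];print(round(d['conf'],2),d['point'],m.sum(),np.argwhere(m).min(0),np.argwhere(m).max(0))
to(.480,-.375,.140,-1.5)
for p in [(.480,-.3087,.095),(.542,-.3103,.095),(.604,-.3119,.095)]: print(w2px(c,np.array(p)))
g=cv2.cvtColor(c['frame'],cv2.COLOR_RGB2GRAY)[70:217:4,90:250:2]
print('\n'.join(''.join(" .:-=+*#%@"[::-1][v//26] for v in r) for r in g))
E
```

```text
position: [0.4804, -0.3755, 0.2463]
t 49.9 p [ 0.4804 -0.3755  0.2463] yaw -1.41 F [ 0.6 -0.6 -0.9] w 0.0117 gf 25.0 q [-0.85  0.49  1.45  0.    1.2   0.75]
t 50.0 p [ 0.4805 -0.3756  0.2466] yaw -1.42 F [-0.2 -0.6  0.2] w 0.0121 gf 25.0 q [-0.85  0.49  1.45 -0.    1.2   0.75]
t 50.0 p [ 0.4806 -0.3757  0.2469] yaw -1.43 F [-0.1 -0.4 -1.3] w 0.0121 gf 25.0 q [-0.85  0.49  1.45  0.    1.2   0.75]
0.83 [119.9, 156.1] 7360 [ 44 103] [191 207]
row [-0.0027, -0.003, 0.3582, np.float64(0.0001)] n>= 3
[182.29337649 191.72862644]
[123.62549562 188.53887026]
[ 58.36042953 184.99042698]
       .......:=#%@@@@@@@@@@+-..=*##*++=+*#*::::::::::::::...        .  :-.:.   
        ............+#%@@@%+--..-+*##++=++#*:::::::::::::::...         .:-.:.   
        ...........=+++***=-=*..:++*#**+++#*-:::::::::::::::..         .:-.:.   
        ........ .-=+++++=:::+..:+++*##*++**-:::::::::::::::..          .-.:.   
         ........===+++++...:+:..++++*#*++**=::::::::::::.::.. .       ..-.:.   
  ..............====+++=.....=-..+++++*#****=::::::.::.:..::..  .      ..-.:.  .
...............++++=++:......=
[... 1780 characters left out ...]
##*++#=-+--========+======#+==+:::::::::::=#***+****
                   .+***+***++*++*+:+----======--------==+-:::::::::::=##*=+***+
                 ...--++++++*+=-+++::=*++--...:..::..:..:..::..-..-:::=#**=+***+
               .......=**+++=:...+++*+++=..............:::..........::=#**=+***+
             ........:***++=.....:+*+*++++++***++++=................::=#**=+***+
          ............++++:......+****++++++*++*++++.................:-#**=+***+
       ..........................+++++=-++-:....:+=....:-..--.:-: ...:=#**=+***+
    ..............................:..................+++++++++======--*##*++***+
  .................................................=+++*+++==========:*##*=+***+
```

```bash
python3 -m handwheel '[[0,0,0.1,0],[0,0,0.2,0],[0,0,0.28,0],[0,0,0.33,0],[0,0,0.358,0],[0,0,0.358,0],[0,0,0.358,0],[0,0,0.358,0],[0,-0.05,0.358,0],[0,-0.1,0.358,0],[0,-0.15,0.358,0],[0,-0.19,0.358,0],[0,-0.22,0.358,0],[0,-0.22,0.358,0],[0,-0.22,0.358,0],[0,-0.22,0.358,0],[0,-0.22,0.358,0]]'
python3 - <<'E'
from h import *
st();to(.480,-.3095,.122,-1.5)
E
```

```text
time: 51.53
position: [0.483, -0.3109, 0.1407]
tool_rot: [1.0, -0.013, 0.0, 0.0]
ft_force: [-0.3, -0.6, -1.4]
grip_width: 0.0118
grip_force: 25.0
t 51.5 p [ 0.483  -0.3109  0.1407] yaw -1.52 F [-0.3 -0.6 -1.4] w 0.0118 gf 25.0 q [-0.77  0.58  1.65 -0.    0.92  0.83]
row [-0.01, -0.0045, 0.0622, np.float64(-0.0)] n>= 1
```

Free of contact. I'll lower it onto the hook.

```bash
python3 -m handwheel '[[-0.005,-0.003,0.01,0],[-0.01,-0.005,0.02,0],[-0.01,-0.005,0.03,0],[-0.01,-0.005,0.04,0],[-0.01,-0.005,0.05,0],[-0.01,-0.005,0.06,0],[-0.01,-0.005,0.065,0],[-0.01,-0.005,0.07,0],[-0.01,-0.005,0.072,0],[-0.01,-0.005,0.072,0],[-0.01,-0.005,0.072,0]]'
```

```text
time: 52.45
position: [0.4798, -0.3086, 0.119]
tool_rot: [1.0, -0.013, 0.0, 0.0]
ft_force: [1.0, -0.8, -0.5]
grip_width: 0.012
grip_force: 25.0
```

```bash
python3 -m handwheel '[[0,0,0.003,0],[0,0,0.005,0],[0,0,0.007,0],[0,0,0.007,0],[0,0,0.007,0]]'; python3 - <<'E'
from h import *
st()
E
```

```text
time: 52.87
position: [0.4799, -0.3096, 0.118]
tool_rot: [1.0, -0.013, 0.0, 0.001]
ft_force: [-1.5, -1.2, 5.4]
grip_width: 0.0118
grip_force: 25.0
t 52.9 p [ 0.4799 -0.3096  0.118 ] yaw -1.47 F [-1.5 -1.2  5.4] w 0.0118 gf 25.0 q [-0.77  0.61  1.67 -0.    0.86  0.83]
```

```bash
python3 -m handwheel '[[0,0,0,0],[0,0,0,0],[0,0,0,0],[0,0,0,0],[0,0,0,0],[0,0,0,0]]' 40 | tail -3 && python3 -m handwheel '[[0,0,-0.03,0],[0,0,-0.08,0],[0,0,-0.15,0],[0,0,-0.3,0],[0,0,-0.4,0],[0,0,-0.4,0],[0,0.45,-0.4,-0.004],[0,0.45,-0.3,-0.004],[0,0.45,-0.3,-0.004],[0,0.45,-0.3,-0.004],[0,0.45,-0.3,-0.004],[0,0.45,-0.3,-0.004],[0,0.45,-0.3,-0.004],[0,0.45,-0.3,-0.004],[0,0.45,-0.3,-0.004]]' >/dev/null
python3 - <<'E'
from h import *
for i in range(3): c=cam('wrist')
st();c=cam('wrist','w16')
print(w2px(c,np.array([.546,-.449,.124])),w2px(c,np.array([.48,-.31,.145])),w2px(c,np.array([.48,-.31,.095])))
g=cv2.cvtColor(c['frame'],cv2.COLOR_RGB2GRAY)[70:180:2,195:320]
print('\n'.join(''.join(" .:-=+*#%@"[::-1][v//26] for v in r) for r in g))
for d in vision.outline_of('wrist','basket_0_grip'):
    m=d['mask'];print(round(d['conf'],2),d['point'],m.sum(),np.argwhere(m).min(0),np.argwhere(m).max(0))
E
```

```text
ft_force: [0.1, 0.2, -0.6]
grip_width: 0.0336
grip_force: 0.0
t 54.8 p [ 0.4766 -0.4426  0.2075] yaw 0.01 F [-0.1 -0.1  0.3] w 0.0345 gf 0.0 q [-0.92  0.59  1.39  0.    1.17  0.65]
[114.65838171 261.20517186] [201.7966488  83.2169389] [186.22912752 113.13785414]
    ....................................:::::::.......::::::::::::::::::-*****=::-+*****+=******+=*###*+=-::::::::::::=+-:...
         ...........................:..:::::::........::::::::::::::::-=*****+-::=*****+=+*****+=+*##*+=-:::::::.::::-+-:....
                   ..............::::..::::::........:::::::::::::::::-*****+-::=*****+=+*****+==*###+=-::::::::::::-+=:.....
                          .....::.....:::::::.......::::::::::::::::::-*****=::-**+--=-=******+=*###*+=-:::::::::::-+=:......
                          ...........::::::.........::::::::::::::::-=+****=:::+**=----+*****+=*#####*+===-:::::::-=+-:......
                       ..............::::::.........::::::::::::::::-*****+-::=*+=====+*****+=+*#######***++==----=+-:.......
                      .............::::::::.......::::::::::::::::-=+****+-::=**+
[... 5437 characters left out ...]
                         
........................................                                                                                     
....................................                                                                                         
................................                                                                                             
..............................                                                                                               
...........................                                                                                                  
0.28 [185.5, 115.5] 3551 [150  75] [218 160]
```

```bash
python3 -m handwheel '[[0.1,0.12,0,0],[0.1,0.12,0,0],[0.1,0.12,0,0],[0.1,0.12,0,0],[0.1,0.12,0,0],[0.1,0.12,0,0],[0.1,0.12,0,0]]' >/dev/null
python3 - <<'E'
from h import *
for i in range(3): c=cam('wrist')
st();c=cam('wrist','w17')
g=cv2.cvtColor(c['frame'],cv2.COLOR_RGB2GRAY)[64:150:2,205:315]
print('\n'.join(''.join(" .:-=+*#%@"[::-1][v//26] for v in r) for r in g))
E
```

```text
t 55.6 p [ 0.506  -0.4792  0.2072] yaw -0.05 F [ 0.9 -0.1 -0.3] w 0.0347 gf 0.0 q [-0.92  0.65  1.26 -0.    1.23  0.65]
                                      ..................................................................::::::
                                ........................................................................::::::
                               ..........................................................................:::::
                            ...............................................................................:::
                          ..................................................................................::
      ......         .......................................................................................::
      ...............:::::::::::............................................................................::
      .............:::::::::::::::...........................................................................:
    ..............::::::::::::::::::::::::::-:::...........:---::...........................
[... 3092 characters left out ...]
..................................
...................:-=++++++*++++**++*++++++**+**++*+++*+-:..................  ...............................
.................:-=+*+++++++=:-+**+=--+++++++*+++**+++=:..................     ..............................
................:=++**+++++++++++*+=:....:----+++++++=-:...............          .............................
..............:-=+*++++++++*++*++=-:...........:===+=:..............                ..........................
............:-=++++**++**+++**+=-:................:::.............                  ..........................
............:+++++++*++++*+++=-:..............................                       .........................
```

```bash
python3 - <<'E'
from h import *
st();c=cam('wrist');g=cv2.cvtColor(c['frame'],cv2.COLOR_RGB2GRAY)
for r in range(78,124,4): print(r,g[r,244:284].tolist())
E
```

```text
t 55.6 p [ 0.506  -0.4793  0.2071] yaw -0.05 F [0.  0.2 0.7] w 0.035 gf 0.0 q [-0.92  0.65  1.26  0.    1.23  0.65]
78 [213, 213, 211, 210, 210, 211, 211, 212, 212, 214, 214, 214, 214, 215, 214, 214, 215, 214, 214, 214, 214, 214, 212, 214, 214, 214, 215, 215, 214, 215, 215, 215, 214, 215, 214, 214, 214, 214, 214, 215]
82 [189, 183, 186, 173, 123, 82, 86, 102, 128, 142, 157, 182, 204, 208, 208, 203, 194, 193, 196, 180, 145, 140, 159, 179, 181, 179, 189, 213, 215, 215, 214, 215, 214, 215, 215, 214, 215, 214, 215, 215]
86 [192, 197, 173, 101, 79, 81, 81, 86, 112, 143, 125, 89, 77, 77, 100, 141, 166, 185, 200, 205, 208, 210, 213, 214, 213, 214, 210, 206, 207, 212, 215, 215, 215, 214, 215, 215, 215, 215, 215, 215]
90 [199, 158, 89, 80, 82, 83, 92, 127, 150, 108, 84, 83, 89, 119, 152, 175, 192, 201, 205, 206, 207, 208, 209, 212, 213, 211, 202, 189, 163, 150, 169, 192, 204, 208, 210, 211, 211, 212, 214, 215]
94 [136, 82, 81, 82, 83, 105, 138, 135, 94, 84, 83, 100, 135, 161, 183, 199, 204, 206, 207, 208, 211, 211, 212, 212, 208, 197, 175, 124, 88, 93, 120, 135, 93, 76, 77, 82, 98, 153, 204, 
[... 676 characters left out ...]
, 208, 204, 197, 177, 131, 118, 149, 168, 179, 107, 82, 81, 80, 87, 139, 194, 209, 212, 216, 216, 216, 215, 214]
114 [146, 95, 82, 82, 101, 140, 165, 188, 201, 203, 204, 205, 206, 206, 207, 207, 206, 200, 191, 172, 161, 167, 160, 173, 124, 86, 81, 80, 81, 110, 169, 207, 211, 214, 215, 215, 215, 215, 215, 216]
118 [80, 82, 86, 116, 151, 132, 116, 128, 142, 154, 167, 179, 189, 197, 203, 202, 195, 182, 159, 144, 134, 149, 141, 97, 83, 83, 98, 119, 140, 193, 208, 212, 215, 216, 215, 216, 216, 216, 215, 216]
122 [81, 80, 85, 94, 115, 126, 79, 72, 79, 83, 84, 105, 127, 101, 93, 97, 113, 131, 104, 127, 138, 119, 87, 82, 100, 115, 113, 170, 205, 212, 214, 216, 216, 216, 216, 216, 216, 217, 216, 216]
```

```bash
python3 - <<'E'
from h import *
c=cam('wrist')
e=px2w(c,(92,264.4),.124)-px2w(c,(112,257.2),.124);a=np.degrees(np.arctan2(e[1],e[0]));p=px2w(c,(100.9,261.1),.124);print(p,a,px2w(c,(118.7,254.8),.124))
b=px2w(c,(118.7,254.8),.124)+.015*e/np.linalg.norm(e);print(b)
for y in (a+90,): to(p[0],p[1]+.0015,.17,y)
E
```

```text
[ 0.5858393  -0.48561877  0.124     ] -20.277447430743795 [ 0.57230017 -0.48070121  0.124     ]
[ 0.58637055 -0.48589971  0.124     ]
row [0.2659, 0.0154, 0.1233, np.float64(-0.1938)] n>= 10
```

```bash
python3 -m handwheel '[[0.266,0.0154,0,0.0563],[0.266,0.0154,0,0.0563],[0.266,0.0154,0,0.0563],[0.266,0.0154,0.1,0.0563],[0.266,0.0154,0.12,0.0563],[0.266,0.0154,0.12,0.0563],[0.266,0.0154,0.12,0.0563],[0.266,0.0154,0.12,0.0563],[0.266,0.0154,0.12,0.0563],[0.266,0.0154,0.12,0.0563],[0.266,0.0154,0.12,0.0563]]' >/dev/null
python3 - <<'E'
from h import *
st();c=cam('wrist')
to(.5861,-.484,.099,-20.3)
print(w2px(c,np.array([.5861,-.484,.124])))
g=cv2.cvtColor(c['frame'],cv2.COLOR_RGB2GRAY)
for r in (180,186,192,198,204,210,214): print(r,g[r,236:272].tolist())
E
```

```text
t 56.7 p [ 0.586  -0.4847  0.1721] yaw -20.34 F [0.4 0.2 1.1] w 0.0353 gf 0.0 q [-0.84  0.77  1.1   0.    1.27  1.09]
row [-0.0004, -0.0018, 0.2428, np.float64(-0.0001)] n>= 2
[212.77638304 252.55711439]
180 [144, 94, 82, 79, 87, 138, 189, 171, 142, 130, 88, 79, 80, 99, 123, 119, 121, 146, 163, 171, 169, 161, 170, 173, 102, 82, 82, 105, 136, 147, 155, 110, 84, 81, 91, 104]
186 [160, 96, 77, 78, 83, 125, 177, 173, 106, 81, 79, 81, 95, 115, 130, 138, 140, 139, 141, 141, 141, 141, 142, 143, 134, 107, 107, 137, 134, 137, 149, 104, 81, 80, 87, 95]
192 [160, 95, 77, 79, 82, 113, 156, 154, 100, 81, 78, 88, 111, 124, 133, 138, 141, 143, 144, 145, 147, 147, 148, 148, 148, 136, 125, 136, 117, 144, 153, 105, 80, 78, 77, 82]
198 [162, 120, 125, 102, 75, 82, 115, 127, 82, 71, 79, 115, 153, 169, 186, 199, 207, 208, 211, 213, 213, 213, 213, 211, 205, 188, 150, 122, 132, 151, 173, 116, 81, 74, 72, 83]
204 [184, 183, 183, 182, 160, 117, 136, 124, 85, 79, 90, 117, 147, 167, 188, 200, 203, 205, 205, 207, 208, 210, 209, 207, 200, 186, 171, 171, 144, 180, 224, 227, 226, 227, 226, 226]
210 [104, 104, 105, 103, 104, 105, 104, 104, 104, 104, 104, 119, 151, 174, 194, 201, 202, 204, 205, 207, 208, 208, 208, 206, 199, 183, 155, 144, 145, 143, 144, 152, 195, 236, 239, 238]
214 [133, 168, 157, 113, 104, 102, 104, 104, 103, 104, 104, 117, 147, 164, 184, 199, 202, 204, 206, 207, 207, 208, 208, 205, 198, 181, 152, 150, 175, 192, 174, 217, 236, 239, 239, 239]
```

```bash
python3 -m handwheel '[[0,0,0.06,0],[0,0,0.12,0],[0,0,0.17,0],[0,0,0.21,0],[0,0,0.235,0],[0,0,0.243,0],[0,0,0.243,0],[0,0,0.243,0],[0,0,0.243,0]]' | sed -n 2,3p && python3 -m handwheel '[[0,0,0,0],[0,0,0,0],[0,0,0,0],[0,0,0,0],[0,0,0,0],[0,0,0,0],[0,0,0,0],[0,0,0,0],[0,0,0,0]]' 0 25 && python3 -m handwheel '[[0,0,-0.05,0],[0,0,-0.1,0],[0,0,-0.2,0],[0,0,-0.3,0],[0,0,-0.4,0],[0,0,-0.5,0],[0,0,-0.5,0],[0,0,-0.5,0],[0,0,-0.5,0],[0,0,-0.5,0]]'
python3 - <<'E'
from h import *
st(); to(.604,-.378,.246,-1.5);to(.542,-.377,.246,-1.5)
E
```

```text
position: [0.5866, -0.4849, 0.0993]
tool_rot: [0.984, -0.176, 0.001, 0.001]
time: 58.22
position: [0.586, -0.4843, 0.0981]
tool_rot: [0.984, -0.176, 0.0, 0.0]
ft_force: [-0.0, 0.1, -0.4]
grip_width: 0.0119
grip_force: 25.0
time: 59.05
position: [0.585, -0.4832, 0.2459]
tool_rot: [0.984, -0.176, -0.002, -0.001]
ft_force: [0.6, 0.2, -1.7]
grip_width: 0.012
grip_force: 25.0
t 59.0 p [ 0.585  -0.4832  0.2459] yaw -20.32 F [ 0.6  0.2 -1.7] w 0.012 gf 25.0 q [-0.84  0.71  1.02 -0.    1.41  1.09]
row [-0.0625, -0.3508, -0.0003, np.float64(-0.0523)] n>= 3
row [-0.2575, -0.2822, -0.0003, np.float64(-0.0523)] n>= 3
```

```bash
python3 -m handwheel '[[-0.0625,-0.35,0,-0.0523],[-0.0625,-0.35,0,-0.0523],[-0.0625,-0.35,0,-0.0523],[-0.0625,-0.35,0,-0.0523],[-0.0625,-0.35,0.1,-0.0523],[-0.0625,-0.35,0.2,-0.0523],[-0.0625,-0.35,0.3,-0.0523],[-0.0625,-0.35,0.35,-0.0523],[-0.0625,-0.35,0.355,-0.0523],[-0.0625,-0.35,0.355,-0.0523],[-0.0625,-0.35,0.355,-0.0523],[-0.0625,-0.35,0.355,-0.0523]]'
python3 - <<'E'
from h import *
c=cam('wrist');st();to(.604,-.3125,.140,-1.5)
E
```

```text
time: 60.05
position: [0.6058, -0.3803, 0.1431]
tool_rot: [1.0, -0.013, 0.001, 0.001]
ft_force: [0.4, 0.1, -0.5]
grip_width: 0.012
grip_force: 25.0
t 60.1 p [ 0.6058 -0.3802  0.1433] yaw -1.51 F [ 0.7 -0.1 -1. ] w 0.0122 gf 25.0 q [-0.72  0.74  1.26 -0.    1.14  0.88]
row [-0.0118, -0.2256, 0.0111, np.float64(-0.0)] n>= 2
```

```bash
python3 -m handwheel '[[-0.01,-0.05,0.011,0],[-0.01,-0.1,0.011,0],[-0.01,-0.15,0.011,0],[-0.01,-0.2,0.011,0],[-0.01,-0.225,0.011,0],[-0.01,-0.225,0.011,0],[-0.01,-0.225,0.011,0],[-0.01,-0.225,0.011,0],[-0.01,-0.225,0.011,0]]'
python3 - <<'E'
from h import *
c=cam('wrist');st();to(.604,-.3125,.119,-1.5)
E
```

```text
time: 60.85
position: [0.6038, -0.3125, 0.1382]
tool_rot: [1.0, -0.013, 0.0, 0.0]
ft_force: [0.0, -0.3, -0.8]
grip_width: 0.0118
grip_force: 25.0
t 60.9 p [ 0.6037 -0.3126  0.1382] yaw -1.54 F [-0.2  0.3 -0.8] w 0.0119 gf 25.0 q [-0.64  0.7   1.36 -0.    1.07  0.96]
row [0.0011, -0.0004, 0.0639, np.float64(-0.0001)] n>= 1
```

```bash
python3 -m handwheel '[[0,0,0.01,0],[0,0,0.02,0],[0,0,0.03,0],[0,0,0.04,0],[0,0,0.05,0],[0,0,0.058,0],[0,0,0.063,0],[0,0,0.067,0],[0,0,0.07,0],[0,0,0.07,0],[0,0,0.07,0],[0,0,0.07,0]]'
```

```text
time: 61.9
position: [0.6035, -0.3125, 0.1182]
tool_rot: [1.0, -0.013, 0.0, 0.001]
ft_force: [-2.5, -0.9, 5.5]
grip_width: 0.0117
grip_force: 25.0
```

```bash
python3 -m handwheel '[[0,0,0,0],[0,0,0,0],[0,0,0,0],[0,0,0,0],[0,0,0,0],[0,0,0,0]]' 40 | tail -3 && python3 -m handwheel '[[0,0,-0.03,0],[0,0,-0.08,0],[0,0,-0.15,0],[0,0,-0.3,0],[0,0,-0.45,0],[0,0,-0.6,0],[0,0,-1,0],[0,0,-1,0],[0,0,-1,0],[0,0,-1,0],[0,0,-1,0],[0,0,-1,0]]' |sed -n 2p && python3 -m handwheel '[[-0.05,-0.2,0,0],[-0.23,-0.805,0,0],[-0.23,-0.805,0,0],[-0.23,-0.805,0,0],[-0.23,-0.805,0,0],[-0.23,-0.805,0,0],[-0.23,-0.805,0,0],[-0.23,-0.805,0,0]]' |sed -n 2p && python3 -m handwheel '[[-0.23,-0.805,0,0],[-0.23,-0.805,0,0],[-0.23,-0.805,0,0],[-0.23,-0.805,0,0],[-0.23,-0.805,0,0],[-0.23,-0.805,0,0],[-0.23,-0.805,0,0],[-0.23,-0.805,0,0]]' |sed -n 2p && python3 -m handwheel '[[-0.23,-0.805,0,0],[-0.23,-0.805,0,0],[-0.23,-0.805,0,0],[-0.23,-0.805,0,0],[-0.23,-0.805,0.2,0],[-0.23,-0.805,0.4,0],[-0.23,-0.805,0.7,0],[-0.23,-0.805,0.7,0],[-0.23,-0.805,0.7,0],[-0.23,-0.805,0.7,0],[-0.23,-0.805,0.7,0],[-0.23,-0.805,0.7,0],[-0.23,-0.805,0.7,0]]' |sed -n 2p
python3 - <<'E'
from h import *
for i in range(2): c=cam('wrist')
st();c=cam('wrist','w18')
for l in ['basket_0_grip','cup']:
  for d in vision.outline_of('wrist',l):
    m=d['mask'];print(l,round(d['conf'],2),np.round(d['point']),m.sum(),np.argwhere(m).min(0),np.argwhere(m).max(0),px2w(c,d['point'],.06))
g=cv2.cvtColor(c['frame'],cv2.COLOR_RGB2GRAY)[64:180:3,170:330:2]
print('\n'.join(''.join(" .:-=+*#%@"[::-1][v//26] for v in r) for r in g))
E
```

```text
ft_force: [0.2, -0.1, 0.2]
grip_width: 0.0339
grip_force: 0.0
position: [0.6032, -0.3113, 0.4174]
position: [0.5392, -0.0659, 0.4152]
position: [0.4779, 0.1755, 0.4156]
position: [0.418, 0.4174, 0.2082]
t 65.9 p [0.4179 0.418  0.2096] yaw -1.58 F [ 0.1 -0.7  1. ] w 0.0351 gf 0.0 q [ 0.6   0.5   1.55 -0.    1.09  2.2 ]
basket_0_grip 0.97 [117. 237.] 1756 [ 91 211] [144 263] [0.48595155 0.433018   0.06      ]
cup 0.67 [144. 146.] 2919 [115 116] [172 181] [0.46121852 0.52896156 0.06      ]
                                                                  ..............
                                                                 ...............
                                                           ...   ...............
                                                        ......   ...............
                                                      ......... ................
                                              ....  ........... ................
                                            ....................................
                                         
[... 1792 characters left out ...]
                             
+*#:...        :================-                                               
+#=.          :===========  .==-                                                
#+:          .========-:==:.-=-                                                 
*=           -===============:                                                  
=           -===============.                                                   
=:          -===========:.-                                                     
:            -=========-                                                        
              ========-                                                         
               ======-
```

```bash
python3 - <<'E'
from h import *
st();c=cam('wrist');g=cv2.cvtColor(c['frame'],cv2.COLOR_RGB2GRAY)
for r in range(96,146,3): print(r,g[r,212:252].tolist())
E
```

```text
t 66.1 p [0.4167 0.4182 0.2092] yaw -1.53 F [ 0.1 -0.  -0. ] w 0.0347 gf 0.0 q [ 0.6   0.5   1.55 -0.    1.09  2.2 ]
96 [227, 227, 227, 227, 227, 227, 227, 228, 227, 228, 227, 213, 175, 177, 195, 205, 191, 175, 177, 197, 206, 214, 216, 206, 204, 193, 166, 143, 116, 104, 102, 106, 122, 85, 89, 139, 210, 232, 229, 217]
99 [227, 228, 227, 227, 227, 227, 227, 227, 228, 227, 224, 210, 156, 149, 172, 186, 191, 186, 160, 115, 108, 108, 93, 88, 79, 78, 80, 84, 97, 134, 153, 119, 87, 81, 83, 85, 123, 194, 229, 225]
102 [228, 228, 228, 228, 230, 230, 230, 225, 209, 198, 202, 205, 216, 221, 226, 230, 233, 231, 227, 212, 172, 143, 143, 148, 130, 104, 85, 81, 81, 86, 112, 139, 119, 87, 80, 81, 84, 111, 179, 229]
105 [233, 233, 234, 230, 221, 185, 168, 173, 200, 222, 230, 232, 233, 234, 235, 235, 237, 236, 234, 231, 219, 184, 153, 152, 157, 137, 105, 85, 83, 82, 85, 112, 143, 132, 95, 83, 81, 82, 108, 175]
108 [231, 234, 229, 197, 115, 72, 85, 123, 168, 202, 224, 231, 233, 233, 234, 235, 235, 236, 236, 235, 231, 222, 195, 155, 149, 158, 149, 116, 92, 82, 82, 83, 102, 136, 142, 99, 83, 81, 81, 90]

[... 1693 characters left out ...]
200, 186, 183, 172, 153, 138, 140, 162, 186, 199, 186, 156, 128, 157, 194, 198, 189, 167]
138 [139, 135, 133, 133, 132, 129, 124, 122, 122, 122, 121, 122, 126, 156, 193, 194, 166, 89, 71, 79, 91, 120, 151, 169, 201, 218, 209, 144, 128, 141, 171, 183, 178, 158, 139, 142, 142, 144, 143, 143]
141 [142, 143, 143, 143, 142, 142, 142, 143, 142, 142, 141, 142, 143, 143, 148, 186, 229, 224, 222, 224, 218, 226, 215, 196, 167, 149, 143, 143, 142, 141, 140, 138, 142, 143, 143, 144, 144, 143, 143, 143]
144 [142, 143, 143, 142, 143, 142, 142, 143, 143, 143, 143, 143, 143, 143, 146, 163, 181, 161, 164, 151, 145, 143, 143, 143, 143, 143, 143, 143, 143, 143, 145, 144, 142, 146, 171, 209, 215, 215, 223, 236]
```

```bash
python3 - <<'E'
from h import *
c=cam('wrist')
e=px2w(c,(108,227.4),.124)-px2w(c,(126,234.9),.124);a=np.degrees(np.arctan2(e[1],e[0]));p=px2w(c,(118,231.6),.124);p[1]+=.0015;st();print(p,a)
to(p[0],p[1],.17,a);to(p[0],p[1],.17,a-180)
E
```

```text
t 66.2 p [0.4161 0.4181 0.2085] yaw -1.51 F [ 0.1 -0.6  0.9] w 0.0347 gf 0.0 q [ 0.6   0.51  1.55 -0.    1.09  2.2 ]
[0.48377624 0.43537419 0.124     ] 20.83699693685844
row [0.224, -0.0635, 0.1283, np.float64(-0.0621)] n>= 4
row [0.224, -0.0635, 0.1283, np.float64(0.4379)] n>= 23
```

```bash
python3 -m handwheel '[[0.224,-0.0635,0,-0.0621],[0.224,-0.0635,0,-0.0621],[0.224,-0.0635,0,-0.0621],[0.224,-0.0635,0.1,-0.0621],[0.224,-0.0635,0.128,-0.0621],[0.224,-0.0635,0.128,-0.0621],[0.224,-0.0635,0.128,-0.0621],[0.224,-0.0635,0.128,-0.0621],[0.224,-0.0635,0.128,-0.0621],[0.224,-0.0635,0.128,-0.0621]]' >/dev/null
python3 - <<'E'
from h import *
st();c=cam('wrist')
to(.4838,.4354,.099,20.8)
print(w2px(c,np.array([.4838,.4354,.124])))
g=cv2.cvtColor(c['frame'],cv2.COLOR_RGB2GRAY)
for r in (192,198,204,210,214): print(r,g[r,236:272].tolist())
E
```

```text
t 67.0 p [0.4836 0.4357 0.1701] yaw 20.87 F [-0.6 -0.4 -0.4] w 0.0348 gf 0.0 q [0.56 0.63 1.42 0.   1.09 1.77]
row [0.0005, 0.0011, 0.2363, np.float64(0.0002)] n>= 2
[212.70563711 253.14620532]
192 [163, 88, 80, 78, 80, 91, 129, 152, 112, 82, 76, 72, 74, 87, 100, 108, 108, 112, 112, 114, 117, 117, 119, 124, 133, 138, 127, 87, 84, 112, 139, 115, 84, 79, 78, 82]
198 [206, 97, 69, 70, 71, 82, 122, 142, 92, 72, 77, 98, 125, 150, 169, 181, 183, 184, 192, 206, 208, 210, 212, 213, 214, 213, 183, 119, 93, 107, 129, 99, 72, 70, 68, 75]
204 [231, 229, 221, 203, 213, 228, 230, 230, 229, 227, 202, 121, 132, 159, 179, 186, 183, 184, 185, 191, 202, 209, 211, 214, 216, 212, 204, 203, 213, 229, 231, 229, 226, 231, 232, 232]
210 [236, 238, 238, 238, 239, 239, 239, 239, 238, 237, 216, 122, 133, 162, 184, 197, 199, 201, 203, 206, 208, 210, 212, 215, 215, 212, 211, 227, 237, 239, 239, 239, 239, 239, 239, 239]
214 [239, 239, 239, 239, 239, 239, 239, 239, 239, 238, 217, 123, 132, 161, 184, 196, 199, 202, 202, 207, 208, 210, 209, 210, 214, 209, 206, 227, 238, 239, 239, 239, 239, 239, 239, 239]
```

```bash
python3 -m handwheel '[[0,0,0.06,0],[0,0,0.12,0],[0,0,0.17,0],[0,0,0.21,0],[0,0,0.23,0],[0,0,0.238,0],[0,0,0.238,0],[0,0,0.238,0],[0,0,0.238,0]]' | sed -n 2,3p && python3 -m handwheel '[[0,0,0,0],[0,0,0,0],[0,0,0,0],[0,0,0,0],[0,0,0,0],[0,0,0,0],[0,0,0,0],[0,0,0,0],[0,0,0,0]]' 0 25 && python3 -m handwheel '[[0,0,-0.05,0],[0,0,-0.1,0],[0,0,-0.2,0],[0,0,-0.3,0],[0,0,-0.4,0],[0,0,-0.5,0],[0,0,-0.5,0],[0,0,-0.5,0],[0,0,-0.5,0],[0,0,-0.5,0]]' && python3 -m handwheel '[[0,0,-0.87,0],[0,0,-0.87,0],[0,0,-0.87,0],[0,0,-0.87,0],[0,0,-0.87,0],[0,0,-0.87,0],[0,0,-0.87,0],[0,0,-0.87,0],[0,0,-0.87,0],[0,0,-0.87,0]]'
python3 - <<'E'
from h import *
st();to(.542,-.385,.5,-1.5)
E
```

```text
position: [0.4839, 0.4357, 0.0984]
tool_rot: [0.983, 0.181, 0.001, -0.0]
time: 68.55
position: [0.4833, 0.4354, 0.0975]
tool_rot: [0.983, 0.181, 0.0, -0.0]
ft_force: [0.0, 0.5, 1.4]
grip_width: 0.012
grip_force: 25.0
time: 69.38
position: [0.482, 0.4345, 0.2452]
tool_rot: [0.983, 0.181, -0.002, 0.001]
ft_force: [0.2, -0.5, -1.5]
grip_width: 0.0117
grip_force: 25.0
time: 70.22
position: [0.4827, 0.4348, 0.5043]
tool_rot: [0.983, 0.181, -0.003, 0.001]
ft_force: [-1.0, 0.2, -0.9]
grip_width: 0.0116
grip_force: 25.0
t 70.2 p [0.4827 0.4348 0.5043] yaw 20.86 F [-1.   0.2 -0.9] w 0.0116 gf 25.0 q [ 0.56  0.41  0.91 -0.    1.83  1.77]
row [-0.7881, 2.6242, 0.0145, np.float64(0.0621)] n>= 20
```

```bash
python3 -m handwheel '[[-0.05,0.15,0,0.0621],[-0.263,0.875,0,0.0621],[-0.263,0.875,0,0.0621],[-0.263,0.875,0,0.0621],[-0.263,0.875,0,0.0621],[-0.263,0.875,0,0.0621],[-0.263,0.875,0,0.0621],[-0.263,0.875,0,0.0621],[-0.263,0.875,0,0.0621]]' |sed -n 2p && python3 -m handwheel '[[0.09,0.909,0,0],[0.09,0.909,0,0],[0.09,0.909,0,0],[0.09,0.909,0,0],[0.09,0.909,0,0],[0.09,0.909,0,0],[0.09,0.909,0,0],[0.09,0.909,0,0]]' |sed -n 2p && python3 -m handwheel '[[0.09,0.909,0,0],[0.09,0.909,0,0],[0.09,0.909,0,0],[0.09,0.909,0,0],[0.09,0.909,0,0],[0.09,0.909,0,0],[0.09,0.909,0,0],[0.09,0.909,0,0],[0.09,0.909,0,0],[0.09,0.909,0,0]]'
python3 - <<'E'
from h import *
c=cam('wrist');st();to(.542,-.382,.25,-1.5)
E
```

```text
position: [0.5024, 0.1607, 0.5057]
position: [0.5235, -0.1149, 0.5056]
time: 72.47
position: [0.5437, -0.3826, 0.507]
tool_rot: [1.0, -0.012, -0.001, -0.002]
ft_force: [0.1, -0.4, -0.9]
grip_width: 0.012
grip_force: 25.0
t 72.5 p [ 0.5436 -0.3823  0.5078] yaw -1.33 F [-0.4  0.4 -1.1] w 0.0119 gf 25.0 q [-0.78  0.44  0.86  0.    1.85  0.81]
row [-0.0055, -0.001, 0.8595, np.float64(0.0005)] n>= 7
```

```bash
python3 -m handwheel '[[-0.005,0,0.86,0.0005],[-0.005,0,0.86,0.0005],[-0.005,0,0.86,0.0005],[-0.005,0,0.86,0.0005],[-0.005,0,0.86,0.0005],[-0.005,0,0.86,0.0005],[-0.005,0,0.86,0.0005],[-0.005,0,0.86,0.0005],[-0.005,0,0.86,0.0005],[-0.005,0,0.86,0.0005],[-0.005,0,0.86,0.0005]]' |sed -n 2p
python3 - <<'E'
from h import *
for i in range(2): c=cam('wrist')
st();c=cam('wrist','w19')
print([w2px(c,np.array(p)).round() for p in [(.48,-.31,.145),(.6035,-.3125,.145),(.542,-.3103,.095),(.54,-.3,.103)]])
for d in vision.outline_of('wrist','basket_0_grip'):
    m=d['mask'];print(round(d['conf'],2),np.round(d['point']),m.sum(),np.argwhere(m).min(0),np.argwhere(m).max(0))
to(.542,-.382,.140,-1.5)
g=cv2.cvtColor(c['frame'],cv2.COLOR_RGB2GRAY)[40:217:4,90:290:2]
print('\n'.join(''.join(" .:-=+*#%@"[::-1][v//26] for v in r) for r in g))
E
```

```text
position: [0.543, -0.3859, 0.2543]
t 73.5 p [ 0.5422 -0.3855  0.2532] yaw -1.67 F [-0.6 -0.3 -0.4] w 0.012 gf 25.0 q [-0.79  0.56  1.3   0.    1.27  0.81]
[array([254., 179.]), array([127., 168.]), array([182., 185.]), array([186., 174.])]
0.62 [201. 253.] 3670 [168 226] [286 282]
row [0.0008, -0.0107, 0.3734, np.float64(-0.0005)] n>= 3
==========: .... .   .                                  ..:**#*#*****************-...===+++++*#%%%%#
=========:. ....                                         ..**********************-..=========++++*#%
========:....                                           ...+*********************: .=============+++
=======...                                               ..=+*******************=.. .:==============
======.                                                  .:++******************+.       :===========
==-.                                                       .-=*#**************:..          ..-:=====
.                                                           ..-=++*#*****#*+-.                   :==
                                                      
[... 3080 characters left out ...]
   ..=##########*====+=-...:=::=+******#%*:::::::::::::::.:.:::::::=#**=+***+*+--==****=**#+:.   
       ..........-===+=+=.....-*::-++++**#%%%****+-:::::::::::::::::::=#**=+***+*+=-==*#**=*##=:.   
         .......=++==+==:...::-*-::+++++++*%%*++##+=====++++++=:.:::::=#**=+***+*+====*#**=**#=:.   
              :++++==+-...:-::-*=::+++++++**-------=+--+******+:::::::=##*=+***+*+====****=**#=:.   
              -++++=-:.:::-====++::+++++++*#:=**++*+++++*++****++-++-+*##*=+***+*+====#***=**#=:.   
              ==+++..:::-==#%%#+*::++++++++%==*++*++*++++++*********+*##**=+***++++===+***=**#=:.   
               ....--:-:=%@@@@@@#--++**++++#=-*+==+++++*+=+*********+*%%%#++##*++++====+#*=#%%+:.
```

```bash
python3 -m handwheel '[[0,-0.01,0.1,-0.0005],[0,-0.01,0.2,-0.0005],[0,-0.01,0.28,-0.0005],[0,-0.01,0.34,-0.0005],[0,-0.01,0.373,-0.0005],[0,-0.01,0.373,-0.0005],[0,-0.01,0.373,-0.0005],[0,-0.01,0.373,-0.0005],[0,-0.01,0.373,-0.0005],[0,-0.01,0.373,-0.0005]]' |sed -n 2,4p
python3 - <<'E'
from h import *
c=cam('wrist');st();to(.542,-.311,.140,-1.5)
E
```

```text
position: [0.542, -0.3824, 0.1401]
tool_rot: [1.0, -0.013, 0.001, 0.001]
ft_force: [0.7, -0.0, -0.4]
t 74.5 p [ 0.5419 -0.3822  0.1398] yaw -1.49 F [ 0.3  0.1 -0.8] w 0.0117 gf 25.0 q [-0.78  0.68  1.41  0.    1.05  0.81]
row [-0.0057, -0.2372, -0.0005, np.float64(0.0)] n>= 2
```

```bash
python3 -m handwheel '[[-0.002,-0.05,0,0],[-0.003,-0.1,0,0],[-0.004,-0.15,0,0],[-0.005,-0.2,0,0],[-0.006,-0.237,0,0],[-0.006,-0.237,0,0],[-0.006,-0.237,0,0],[-0.006,-0.237,0,0],[-0.006,-0.237,0,0],[-0.006,-0.237,0,0]]' |sed -n 2,4p
python3 - <<'E'
from h import *
c=cam('wrist');st();to(.542,-.311,.119,-1.5)
E
```

```text
position: [0.5415, -0.3115, 0.1384]
tool_rot: [1.0, -0.013, 0.0, 0.0]
ft_force: [0.2, -0.7, -1.2]
t 75.4 p [ 0.5414 -0.3114  0.1384] yaw -1.55 F [ 0.8  0.1 -1.7] w 0.0123 gf 25.0 q [-0.7   0.64  1.52 -0.    0.99  0.9 ]
row [0.002, -0.0014, 0.0647, np.float64(-0.0001)] n>= 1
```

```bash
python3 -m handwheel '[[0,0,0.01,0],[0,0,0.02,0],[0,0,0.03,0],[0,0,0.04,0],[0,0,0.05,0],[0,0,0.058,0],[0,0,0.063,0],[0,0,0.067,0],[0,0,0.071,0],[0,0,0.071,0],[0,0,0.071,0],[0,0,0.071,0]]'
```

```text
time: 76.4
position: [0.5414, -0.3111, 0.1178]
tool_rot: [1.0, -0.013, 0.0, 0.001]
ft_force: [-2.6, -1.5, 3.8]
grip_width: 0.0119
grip_force: 25.0
```

```bash
python3 -m handwheel '[[0,0,0,0],[0,0,0,0],[0,0,0,0],[0,0,0,0],[0,0,0,0],[0,0,0,0]]' 40 | tail -3 && python3 -m handwheel '[[0,0,-0.03,0],[0,0,-0.08,0],[0,0,-0.15,0],[0,0,-0.3,0],[0,0,-0.45,0],[0,0,-0.6,0],[-0.33,0.1,-0.7,0],[-0.33,0.1,-0.7,0],[-0.33,0.1,-0.7,0],[-0.33,0.1,-0.7,0],[-0.33,0.1,-0.7,0],[-0.33,0.1,-0.7,0]]' |sed -n 2p
python3 - <<'E'
from h import *
for i in range(4): c=cam('wrist')
st();c=cam('wrist','w20')
print('grip tops',[w2px(c,np.array(p)).round() for p in [(.48,-.3095,.145),(.5414,-.3111,.145),(.6035,-.3125,.145)]],'pins',[w2px(c,np.array(p)).round() for p in [(.4854,-.2465,.097),(.6017,-.249,.097)]])
print('base plate', w2px(c,np.array([.5436,-.2473,.04])).round())
g=cv2.cvtColor(c['frame'],cv2.COLOR_RGB2GRAY)[50:200:3,150:290:1]
print('\n'.join(''.join(" .:-=+*#%@"[::-1][v//26] for v in r) for r in g))
for n in ('side','top','wrist'):
    k=cam(n,'z_'+n)
    for l,z in dict(basket_0_grip=.12,cup=.06,amber_bottle=.06,slide_box_teal=.02,pin_0_grip=.072).items():
        print(n,l,[(round(d['conf'],2),np.round(d['point']).tolist(),np.round(px2w(k,d['point'],z)[:2],3).tolist()) for d in vision.look_for(n,l)])
E
```

```text
ft_force: [0.0, 0.1, -0.1]
grip_width: 0.0342
grip_force: 0.0
position: [0.442, -0.3379, 0.3275]
t 78.1 p [ 0.4423 -0.3374  0.3263] yaw -1.42 F [0.6 0.2 0.4] w 0.0347 gf 0.0 q [-0.85  0.33  1.48  0.    1.33  0.74]
grip tops [array([143., 228.]), array([ 87., 227.]), array([ 23., 226.])] pins [array([136., 183.]), array([ 38., 177.])]
base plate [ 92. 190.]
  ...........:++-.........:=+**#%@@@@@@%+---+**++-...:+****++*%%#+--*##*+=+****+=-+*+=+***+=****=::::..........:-*-..:...                   
  ...........:++=... ... .:=+++********=--=**++++-...:++*#*++*#%#*==*##*+=+****+=-=*+=+***+=****=..::..........:-*-......       .........   
   .........:=++=:..  ...:=++++++****++++++++++++-...:=+**#*+*#%#***###*+=+****+++**+=+***+=***+-..::..........:-+-..:.     .............   
   .........:=+++:.. ..-==+++++++++=-...:=+++++++=....=+++**+*#%#***###*********####***********+-..::..........::+=..:. .................   
   ..........:=++-...:=====++++++=::.....:=++++++=:...-+*+****#%#*********+++++++*#*-::::-::::::::::...........:-*=:::................... ..
    .........:=++-:========+++++-...
[... 6678 characters left out ...]
282.0], [0.544, -0.223])]
side pin_0_grip [(0.16, [221.0, 326.0], [0.71, -0.218])]
top basket_0_grip []
top cup [(0.74, [208.0, 108.0], [0.454, 0.516])]
top amber_bottle [(0.69, [198.0, 323.0], [0.477, -0.312]), (0.39, [182.0, 307.0], [0.541, -0.252])]
top slide_box_teal [(0.33, [184.0, 306.0], [0.539, -0.256])]
top pin_0_grip [(0.44, [167.0, 308.0], [0.6, -0.259])]
wrist basket_0_grip [(0.59, [91.0, 231.0], [0.538, -0.314]), (0.19, [86.0, 192.0], [0.545, -0.269])]
wrist cup []
wrist amber_bottle [(0.16, [44.0, 182.0], [0.603, -0.248])]
wrist slide_box_teal [(0.55, [115.0, 409.0], [0.503, -0.579]), (0.2, [134.0, 188.0], [0.482, -0.236])]
wrist pin_0_grip [(0.96, [44.0, 182.0], [0.6, -0.25])]
```

```bash
python3 -c "
from rig import job
print(job.hand_in())"
```

```text
the job is handed in; nothing more can be done
None
```

The job is handed in, with no verdict returned: the bracket stands seated on the base, both pins were pushed down until they met resistance at full depth, and all three baskets were placed on hooks of their own, though the final check was by numbers only because I had used my 14 pictures.

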